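Set out the shelf stops, all of one hand

ROBOT

A 7-joint arm with a two-finger parallel gripper is mounted at the origin on the work surface; the furniture and walls round the work are solid. World frame = base frame: x ahead of the robot, y to its left, z up, the work surface at z = 0. Lengths are in m, angles in rad, forces in N, time in s.
With the tool pointing down it reaches from about 0.4 to 0.875 m from the base axis. Payload 6.5 kg.
Tool frame: the origin (TCP) lies at the very end of the fingers, on their centre line; the grasp point (between the pads) lies manip.tcp_to_grasp behind it (manip.tcp_to_grasp is the distance from the TCP to the grasp point, in m); z points along the fingers, y is the line along which they close (so a half turn about z gives the same grasp; the last joint's range is limited). The gripper opens to 88 mm and grips with 3 to 60 N. Pads are 18 mm wide; open, the fingers measure 123 mm over their backs; the gripper's body (75 mm by 187 mm) begins 45 mm behind the grasp point.
Start: joints at [1.061, 0.536, -0.004, 1.538, 0.003, 1.067, -0.071], TCP at [0.279, -0.587, 0.239] pointing down, gripper open.
Joint ranges: [-2.7, 2.7], [-0.37, 2.16], [-1.27, 1.26], [0.24, 2.4], [-1.31, 4.45], [0.19, 1.91], [-2.76, 2.76]. Speed limits (rad/s): [2.39, 2.39, 3.14, 3.14, 3.14, 3.14, 3.14].

INTERFACE

Orientations are given as a 3x3 rotation matrix whose columns are the frame's x, y, z axes.
In Python, from station import manip gives the robot as it stands.
- The arm moves only by the tool servo_tool, never from a script. Its argument "increments" is a list of rows, each a list of 7 numbers: the shift along the tool's x, y, z in units of 0.04 m (1.0 is 0.04 m), then the turn, a rotation vector about the tool's x, y, z in units of 0.15 rad (1.0 is 0.15 rad), then the closure, from -1 (fully open) to 1 (shut), so that 0 is half open. In form: [[dx, dy, dz, ax, ay, az, claw], ...]. A call has 1 to 20 rows; each row shifts and turns the commanded pose from where the row before left it, along the tool's axes as they then stand; what a row does not reach is not made up. A row lasts 1/10 s, in which the tool goes at most 50 mm and 8.59 degrees, less where a joint would pass 70% of its speed; a pose out of reach is approached as far as the arm can. A call with a number of a shift or a turn outside -1 to 1 is refused whole. A call with a gripper value outside its range is refused whole. The fingers move at their own pace and stop on an object; "grip_force" is the grip in N (left out, the last holds). Time passes only in rows, so rows that do not move let the fingers close. It gives the time, the measured TCP pose, the force, the opening and the grip force at its end, in the units of the state.
- manip.get_state(): the state, without advancing time (a new reading comes with each control period).
- manip.get_image(name): name is "scene" or "top" or "wrist"; returns a dict with "color" (420x560x3 uint8, red, green, blue), "mtx" (3x3 intrinsics, pixels), "k1" (the pictures are not rectified: a ray, as slopes to the right and down, at radius r is drawn at 1 + k1 r^2 times it, then the intrinsics apply), "rvec" (rotation vector, rad) and "tvec" (3), from world to camera coordinates, as OpenCV has them. Camera axes: x right, y down, z forward; pixel columns grow to the right and rows downward; lengths in m; the calibration is good to about 2 mm. A picture is of the moment at which its call begins. There is no depth.
- manip.hand_in(): hands the job in; it is judged then, once.
Trained networks look in a picture, given as the dict that the camera call returned (one of the last four; its "shot" number tells which), for a name from the list of things; names that differ only in an ending like _2 or _b are one class to them, and where a whole thing is asked for, a point or a joint stands for the part that bears it (a point fixed in the world has none). Each returns a list of dicts, best first, with "conf" (0 to 1); they miss things now and then, are a little off and sometimes report something else, mostly with a low value. They report only what shows in the picture. A call takes as long as a camera call. They do not tell look-alikes from the thing itself.
- manip.find_in(name, picture): "location" ([x, y, z] in m, in world coordinates, good to about 4 mm: the middle of the surface that is visible of it).
- manip.masks_of(name, picture): "mask" (420x560 bool, what is visible of it).
The state is a dict: "time": time; "joint_positions": joint angles; "dq": joint speeds; "tau": joint torques, N m; "ee_pos": TCP position; "eef_rot": TCP orientation; "force": force on the tool from outside, world axes, zero at the start; "ft_torque": the same for the moment, N m; "opening": finger opening in m; "grasp_force": force on a finger pad.
Only numpy, scipy, OpenCV 4.12 (cv2) and the standard library are available. Lean on these libraries where they do the work, as an engineer would, in place of code of your own. Each camera call takes 0.05 s, during which the arm holds its last target. There are 200 camera calls.

TASK

Set out the three loose L-shaped shelf stops in the three empty bays of the grey board, one to a bay, each lying flat in the middle of its bay, of the same hand and pointing the same way as the fixed sample. A stop that lies mirrored cannot be turned to match and must be flipped over; those that already show the right hand only need moving. Set them down without dropping them, and leave the jar, the note pad and the bottle where they are.

Things in the scene. Friction and masses are not known exactly. Their poses are not given: they have to be found in the camera images.
- board: Fixed grey board, 280 x 196 mm (x, y), 10 mm thick, on the wooden counter (6 mm higher than the stone worktop at z=0, so the board's top is at z=0.016). Aluminium ribs 3 mm high part it into four bays, 136 mm (x) by 94 mm (y). Origin under its centre; x away from the robot, y left. In the far left bay (+x, +y) a sample bracket is fixed; the other three bays are empty.
- sample_mid (a point): Centre of the sample's long leg, half-way up its thickness (9 mm over the board's top); x along its long leg towards the heel (away from the robot), its foot juts to -y (right), z up. Behind the board a solid wall jamb rises from the counter at x = 0.74, from y = -0.18 to 0.02.
- sample_toe (a point): Middle of the sample's foot's end face: +22 mm along x and -37 mm along y from sample_mid.
- bay_1_mid (a point): In the far right bay: where the centre of a bracket's long leg belongs, 9 mm over the board's top (12 mm left of the bay's middle, so that the whole L lies central). Axes as for the sample: heel towards x, foot towards -y.
- bay_1_toe (a point): In the far right bay: where the middle of the end face of that bracket's foot belongs.
- bay_2_mid (a point): In the near left bay: where the centre of a bracket's long leg belongs, 9 mm over the board's top (12 mm left of the bay's middle, so that the whole L lies central). Axes as for the sample: heel towards x, foot towards -y.
- bay_2_toe (a point): In the near left bay: where the middle of the end face of that bracket's foot belongs.
- bay_3_mid (a point): In the near right bay: where the centre of a bracket's long leg belongs, 9 mm over the board's top (12 mm left of the bay's middle, so that the whole L lies central). Axes as for the sample: heel towards x, foot towards -y.
- bay_3_toe (a point): In the near right bay: where the middle of the end face of that bracket's foot belongs.
- bracket_a_mid (a point): Loose white L-shaped stop, 80 g, 18 mm thick, faces alike, lying on the stone worktop. Leg 64 x 22 mm; at its heel end a foot 20 mm wide juts out 26 mm, flush with the leg's end. This point: leg centre, half-way up; x along the leg to the heel, the foot juts to -y, z normal to the faces: up = hand of the sample, down = mirrored. Can stand on the leg's outer edge, foot up.
- bracket_a_toe (a point): Middle of the end face of that bracket's foot: +22 mm along x and -37 mm along y from its centre point.
- bracket_b_mid (a point): Loose white L-shaped stop, 80 g, 18 mm thick, faces alike, lying on the stone worktop. Leg 64 x 22 mm; at its heel end a foot 20 mm wide juts out 26 mm, flush with the leg's end. This point: leg centre, half-way up; x along the leg to the heel, the foot juts to -y, z normal to the faces: up = hand of the sample, down = mirrored. Can stand on the leg's outer edge, foot up.
- bracket_b_toe (a point): Middle of the end face of that bracket's foot: +22 mm along x and -37 mm along y from its centre point.
- bracket_c_mid (a point): Loose white L-shaped stop, 80 g, 18 mm thick, faces alike, lying on the stone worktop. Leg 64 x 22 mm; at its heel end a foot 20 mm wide juts out 26 mm, flush with the leg's end. This point: leg centre, half-way up; x along the leg to the heel, the foot juts to -y, z normal to the faces: up = hand of the sample, down = mirrored. Can stand on the leg's outer edge, foot up.
- bracket_c_toe (a point): Middle of the end face of that bracket's foot: +22 mm along x and -37 mm along y from its centre point.
- jar: Bystander: white ointment jar, 58 mm across, 40 mm high; origin at its underside, z up.
- pad: Bystander: yellow note pad, 76 x 76 x 12 mm; origin at its underside, z up.
- bottle: Bystander: small brown glass bottle, 44 mm across, 100 mm high; origin at its underside, z up.
Things that resemble listed ones, but are neither listed nor needed, are in the scene too. Leave any purple look-alike of the part that bears bracket_a_mid alone.

How it is judged:
By the outcome, as a careful person would: the job done as asked, in the order asked, and still so for the second after the job is handed in, with the robot touching nothing.
It also fails if it takes over 72 s, if anything falls off the work surface, if the arm or the gripper's body presses on something with over 40 N, if the wrist force passes 120 N, or if a joint passes its speed limit or range.

## Working session

There is one attempt and no reset: what is moved stays moved. The work goes in short steps, Python scripts to look and compute and a tool call to move; the robot and the scene stay as the last step left them, time stands still between calls to the robot, and variables do not carry over. Pictures are saved under pics/ and viewed, at most 10 in all, crops included, and the job is handed in when it is done.

Besides the shell and the picture viewer there is one more tool, called after "Request:" as name(argument=value, ...), one argument or row to a line, values as JSON. servo_tool: Moves the arm, as the interface text tells. Shifts and turns lie within -1 to 1; 1 stands for 0.04 m of shift or 0.15 rad of turn. Its arguments: {"type":"object","properties":{"increments":{"type":"array"},"grip_force":{"type":"number"}},"required":["increments"]}

```bash
mkdir -p pics; ls; cat > h.py <<'E'
from station import manip
import numpy as np, cv2
def save(n,im): cv2.imwrite('pics/'+n,cv2.cvtColor(im['color'],cv2.COLOR_RGB2BGR))
def cam(im):
    R=cv2.Rodrigues(np.array(im['rvec'],float))[0]; t=np.array(im['tvec'],float).ravel(); return R,t
def proj(im,P):
    R,t=cam(im); K=np.array(im['mtx']); c=np.atleast_2d(P)@R.T+t; s=c[:,:2]/c[:,2:]; r2=(s**2).sum(1,keepdims=True)
    s=s*(1+im['k1']*r2); return s*[K[0,0],K[1,1]]+[K[0,2],K[1,2]]
def ray(im,uv):
    R,t=cam(im); K=np.array(im['mtx']); d=(np.atleast_2d(uv)-[K[0,2],K[1,2]])/[K[0,0],K[1,1]]; s=d.copy()
    for _ in range(20): s=d/(1+im['k1']*(s**2).sum(1,keepdims=True))
    v=np.c_[s,np.ones(len(s))]@R; return -R.T@t, v
def onz(im,uv,z):
    o,v=ray(im,uv); return o+v*((z-o[2])/v[:,2:])
E
python3 - <<'E'
from h import *
s=manip.get_state(); print(manip.tcp_to_grasp,s['ee_pos'],np.round(s['eef_rot'],3).tolist(),s['opening'])
for n in('top','scene'):
    im=manip.get_image(n); save(n+'0.png',im)
    for nm in ('bracket_a_mid','bracket_a_toe','sample_mid','sample_toe','bay_1_mid','bay_1_toe','board','jar','pad','bottle'):
        print(n,nm,[(np.round(d['location'],3).tolist(),round(d['conf'],2)) for d in manip.find_in(nm,im)])
E
```

```text
pics
0.0187 [ 0.27881667 -0.58651195  0.23784752] [[0.903, 0.429, -0.001], [0.429, -0.903, 0.001], [-0.0, -0.002, -1.0]] 0.0879965583870396
top bracket_a_mid [([0.486, 0.069, 0.019], 0.73), ([0.694, 0.068, 0.039], 0.66), ([0.58, 0.027, 0.018], 0.52)]
top bracket_a_toe [([0.581, 0.028, 0.023], 0.75), ([0.488, 0.071, 0.017], 0.58)]
top sample_mid [([0.473, -0.196, 0.018], 0.95), ([0.569, 0.211, 0.021], 0.4)]
top sample_toe [([0.477, -0.193, 0.017], 0.59)]
top bay_1_mid [([0.474, -0.194, 0.019], 0.71)]
top bay_1_toe [([0.473, -0.196, 0.019], 0.86)]
top board [([0.481, -0.193, 0.016], 0.63)]
top jar [([0.694, 0.07, 0.038], 0.56), ([0.448, 0.338, 0.022], 0.24)]
top pad [([0.296, 0.32, 0.01], 0.78), ([0.476, -0.192, 0.016], 0.17)]
top bottle []
scene bracket_a_mid [([0.478, 0.076, 0.015], 0.72), ([0.573, 0.038, 0.016], 0.55)]
scene bracket_a_toe [([0.572, 0.038, 0.018], 0.7), ([0.442, 0.35, 0.019], 0.7)]
scene sample_mid [([0.468, -0.178, 0.017], 0.57)]
scene sample_toe [([0.469, -0.177, 0.015], 0.57)]
scene bay_1_mid [([0.468, -0.174, 0.013], 0.79)]
scene bay_1_toe [([0.442, 0.349, 0.018], 0.7)]
scene board [([0.465, -0.177, 0.017], 0.94), ([0.57, 0.221, 0.01], 0.46)]
scene jar [([0.686, 0.079, 0.034], 0.8)]
scene pad [([0.296, 0.326, 0.011], 0.91), ([0.444, 0.349, 0.014], 0.68)]
scene bottle [([0.283, -0.339, 0.06], 0.68)]
```

View pics/top0.png

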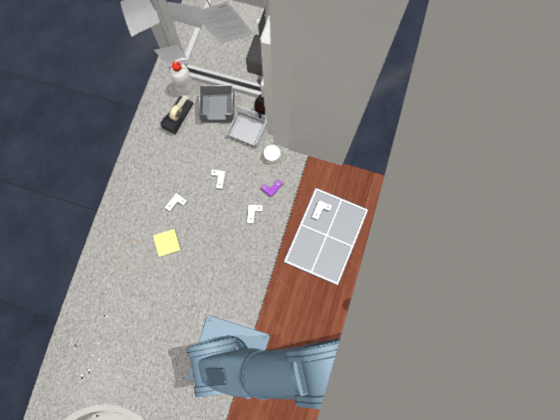

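View pics/scene0.png

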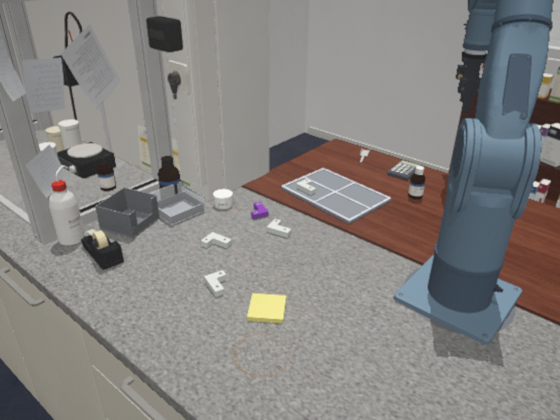

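```bash
python3 - <<'E'
from h import *
im=manip.get_image('top'); c=im['color']
out=cv2.resize(c[135:290,150:372],(799,558),interpolation=cv2.INTER_CUBIC)
cv2.imwrite('pics/crop1.png',out[:,:,::-1])
print(np.round(onz(im,[[219,178],[175,202],[254,214],[321,210],[327,236],[271,188]],.018),3).tolist())
m=manip.masks_of('bracket_a_mid',im)
for d in m:
    y,x=np.where(d['mask']); print(d['conf'],x.mean(),y.mean(),len(x))
E
```

```text
[[0.564, 0.218, 0.018], [0.438, 0.338, 0.018], [0.478, 0.063, 0.018], [0.558, -0.153, 0.018], [0.477, -0.197, 0.018], [0.583, 0.034, 0.018]]
0.54 271.10550458715596 187.6834862385321 218
0.51 252.61081081081082 212.4162162162162 185
```

View pics/crop1.png

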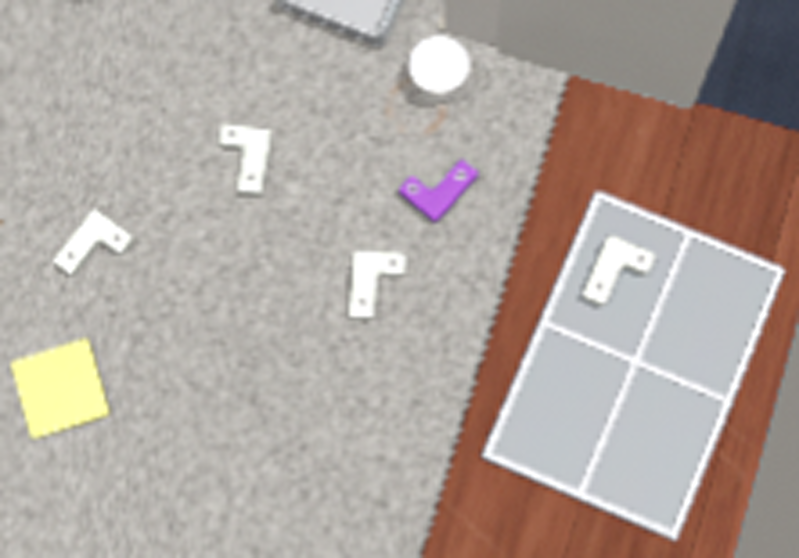

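```bash
cat >> h.py <<'E'
from scipy.optimize import minimize
def Lboxes(p,hand,z0,th=.018):
    x,y,a=p; c,s=np.cos(a),np.sin(a); out=[]
    for x0,x1,y0,y1 in((-.032,.032,-.011,.011),(.012,.032,-.037,.0)):
        q=np.array([[u,v*hand,z] for u in(x0,x1) for v in(y0,y1) for z in(z0,z0+th)])
        out.append(np.c_[x+c*q[:,0]-s*q[:,1],y+s*q[:,0]+c*q[:,1],q[:,2]])
    return out
def white(im):
    hsv=cv2.cvtColor(im['color'],cv2.COLOR_RGB2HSV); return ((hsv[...,1]<50)&(hsv[...,2]>205)).astype(np.uint8)
def render(im,p,hand,z0,S=1,off=(0,0),sh=None):
    m=np.zeros(sh,np.uint8)
    for b in Lboxes(p,hand,z0):
        uv=((proj(im,b)-off+.5)*S-.5)
        cv2.fillConvexPoly(m,cv2.convexHull(np.round(uv*16).astype(np.int32)),1,shift=4)
    return m
def fitL(im,xy,z0,R=.06,mask=None,hands=(1,-1),S=None):
    """pose (x,y,yaw), hand (1=sample's), iou"""
    w=white(im) if mask is None else mask.astype(np.uint8)
    c=proj(im,[xy[0],xy[1],z0])[0]; k=proj(im,[[xy[0]+R,xy[1],z0],[xy[0],xy[1]+R,z0]]); r=int(np.abs(k-c).max()*1.2)+3
    S=S or max(1,int(np.ceil(160/r)))
    x0,y0=max(0,int(c[0])-r),max(0,int(c[1])-r); sub=w[y0:int(c[1])+r,x0:int(c[0])+r]
    sub=(cv2.resize(sub*255,None,fx=S,fy=S,interpolation=cv2.INTER_LINEAR)>127).astype(np.uint8)
    n,lab,st,_=cv2.connectedComponentsWithStats(sub); 
    sub=(lab==1+np.argmax(st[1:,4])).astype(np.uint8)
    yy,xx=np.where(sub); g=onz(im,[[xx.mean()/S+x0,yy.mean()/S+y0]],z0+.009)[0]
    best=None
    def cost(p,h):
        m=render(im,p,h,z0,S,(x0,y0),sub.shape); return 1-(m&sub).sum()/max(1,(m|sub).sum())
    for h in hands:
        for a in np.arange(-np.pi,np.pi,np.pi/6):
            o=np.array([.006,-.0097*h]); ca,sa=np.cos(a),np.sin(a)
            p0=[g[0]-ca*o[0]+sa*o[1],g[1]-sa*o[0]-ca*o[1],a]
            sim=np.array([p0,np.add(p0,[.008,0,0]),np.add(p0,[0,.008,0]),np.add(p0,[0,0,.3])])
            r_=minimize(cost,p0,args=(h,),method='Nelder-Mead',options=dict(initial_simplex=sim,maxiter=120))
            if best is None or r_.fun<best[0]: best=(r_.fun,r_.x,h)
    return best[1],best[2],1-best[0]
E
python3 - <<'E'
from h import *
im=manip.get_image('top')
for n,xy,z in(('M',(.564,.218),0),('F',(.438,.338),0),('N',(.478,.063),0),('S',(.558,-.153),.016)):
    p,h,i=fitL(im,xy,z); print(n,np.round(p,4),h,round(i,3))
c=np.array([[599,192],[783,269],[676,540],[484,457]])/3.6+[150,135]
print(np.round(onz(im,c-.5,.019),4).tolist())
sc=manip.get_image('scene')
for n,xy,z in(('M',(.564,.218),0),('F',(.438,.338),0),('N',(.478,.063),0),('S',(.558,-.153),.016)):
    p,h,i=fitL(sc,xy,z); print(n,np.round(p,4),h,round(i,3))
E
```

```text
M [0.5645 0.2151 0.1545] -1 0.834
F [ 0.4384  0.3489 -0.3333] 1 0.822
N [0.4786 0.075  0.1999] 1 0.876
S [ 0.4791 -0.1283  1.4673] 1 0.195
[[0.6284, -0.1145, 0.019], [0.6071, -0.304, 0.019], [0.3296, -0.2754, 0.019], [0.3517, -0.0828, 0.019]]
M [ 0.5819  0.2109 -2.1514] 1 0.45
F [ 0.4511  0.3367 -0.409 ] 1 0.524
N [ 0.4726  0.0604 -0.6527] -1 0.453
S [ 0.5521 -0.1583 -0.8558] -1 0.449
```

Request:
servo_tool(
  increments=[
    [0.73, -0.8, 0, 0, 0, 0, -1],
    [0.73, -0.8, 0, 0, 0, 0, -1],
    [0.73, -0.8, 0, 0, 0, 0, -1],
    [0.73, -0.8, 0, 0, 0, 0, -1],
    [0.73, -0.8, 0, 0, 0, 0, -1],
    [0.73, -0.8, 0, 0, 0, 0, -1],
    [0.73, -0.8, 0, 0, 0, 0, -1],
    [0.73, -0.8, 0, 0, 0, 0, -1],
    [0.73, -0.8, 0, 0, 0, 0, -1],
    [0.73, -0.8, 0, 0, 0, 0, -1],
    [0.73, -0.8, 0, 0, 0, 0, -1],
    [0.73, -0.8, 0, 0, 0, 0, -1],
    [0.73, -0.8, 0, 0, 0, 0, -1],
    [0.73, -0.8, 0, 0, 0, 0, -1],
    [0.73, -0.8, 0, 0, 0, 0, -1],
    [0.73, -0.8, 0, 0, 0, 0, -1],
    [0, 0, 0.5, 0, 0, 0.81, -1],
    [0, 0, 0.5, 0, 0, 0.81, -1],
    [0, 0, 0, 0, 0, 0, -1],
  ],
)

```text
time: 3.2
ee_pos: [0.4795, 0.0759, 0.1968]
eef_rot: [[0.98, 0.199, -0.004], [0.199, -0.98, -0.001], [-0.004, 0.0, -1.0]]
force: [0.4, -0.2, 0.4]
opening: 0.0878
grasp_force: 0.0
```

```bash
python3 - <<'E'
from h import *
im=manip.get_image('wrist'); save('w1.png',im)
R,t=cam(im); print('campos',-R.T@t)
for n,xy,z in(('N',(.478,.075),0),):
    p,h,i=fitL(im,xy,z); print(n,np.round(p,4),h,round(i,3), proj(im,[p[0],p[1],.018]))
s=manip.get_state(); print(s['joint_positions'],s['ee_pos'],np.round(s['eef_rot'],3).tolist())
E
```

```text
campos [0.55567482 0.09120158 0.34367839]
N [0.4745 0.0721 0.2362] 1 0.776 [[277.84121092 189.83010924]]
[ 0.02508676  0.33649656 -0.32863172  1.98263612  0.14258818  0.84667578
 -1.74849171] [0.48039168 0.07586715 0.19809265] [[0.979, 0.202, -0.002], [0.202, -0.979, -0.001], [-0.002, 0.0, -1.0]]
```

View pics/w1.png

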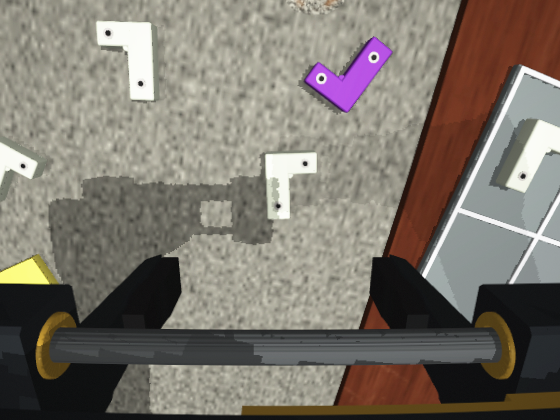

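```bash
python3 - <<'E'
from h import *
im=manip.get_image('wrist')
hsv=cv2.cvtColor(cv2.medianBlur(im['color'],5),cv2.COLOR_RGB2HSV)
print(im['color'][205,284],im['color'][170,275],im['color'][210,200],im['color'][60,140],im['color'][180,515])
for V in(170,185,195,210):
    mk=((hsv[...,1]<45)&(hsv[...,2]>V))
    for n,xy,z in(('N',(.478,.075),0),('M',(.564,.215),0),('S',(.55,-.14),.016)):
        p,h,i=fitL(im,xy,z,mask=mk); print(V,n,np.round(p,4),h,round(i,3))
E
```

```text
[247 249 241] [248 250 242] [175 173 158] [252 253 249] [244 246 236]
170 N [0.4749 0.0722 0.2434] 1 0.898
170 M [0.5626 0.218  0.1014] -1 0.813
170 S [ 0.6105 -0.1102  0.3973] 1 0.285
185 N [0.4748 0.0721 0.2451] 1 0.827
185 M [0.5626 0.2152 0.1181] -1 0.793
185 S [ 0.554  -0.1576 -0.1018] 1 0.715
195 N [0.4747 0.0721 0.2367] 1 0.807
195 M [0.5626 0.2152 0.117 ] -1 0.785
195 S [ 0.5539 -0.1578 -0.1107] 1 0.705
210 N [0.4747 0.072  0.2305] 1 0.759
210 M [0.5627 0.2143 0.1191] -1 0.768
210 S [ 0.5542 -0.1579 -0.1093] 1 0.692
```

Request:
servo_tool(
  increments=[
    [-0.19, 0.08, 0.97, 0, 0, -0.27, -1],
    [0, 0, 0.97, 0, 0, 0, -1],
    [0, 0, 0.97, 0, 0, 0, -1],
    [0, 0, 0.97, 0, 0, 0, -1],
    [0, 0, 0.97, 0, 0, 0, -0.6],
    [0, 0, 0, 0, 0, 0, -0.2],
    [0, 0, 0, 0, 0, 0, 1],
    [0, 0, 0, 0, 0, 0, 1],
    [0, 0, 0, 0, 0, 0, 1],
    [0, 0, 0, 0, 0, 0, 1],
  ],
  grip_force=20,
)

```text
time: 4.3
ee_pos: [0.4749, 0.0713, 0.0055]
eef_rot: [[0.971, 0.239, 0.001], [0.239, -0.971, 0.0], [0.001, 0.0, -1.0]]
force: [-0.1, -0.2, -0.1]
opening: 0.0418
grasp_force: 0.0
```

Request:
servo_tool(
  increments=[
    [0, 0, 0, 0, 0, 0, 1],
    [0, 0, 0, 0, 0, 0, 1],
    [0, 0, 0, 0, 0, 0, 1],
    [0, 0, 0, 0, 0, 0, 1],
  ],
)

```text
time: 4.7
ee_pos: [0.4744, 0.0714, 0.0049]
eef_rot: [[0.971, 0.239, 0.0], [0.239, -0.971, -0.0], [0.0, 0.0, -1.0]]
force: [-0.9, -0.3, 3.1]
opening: 0.0219
grasp_force: 20.0
```

Request:
servo_tool(
  increments=[
    [0, 0, -0.5, 0, 0, 0, 1],
    [0, 0, -1, 0, 0, 0, 1],
    [-0.29, 0.86, -0.44, 0, 0, 0, 1],
    [-0.29, 0.86, -0.44, 0, 0, 0, 1],
    [-0.29, 0.86, -0.44, 0, 0, 0, 1],
    [-0.29, 0.86, -0.44, 0, 0, 0, 1],
    [-0.29, 0.86, -0.44, 0, 0, 0, 1],
    [-0.29, 0.86, -0.44, 0, 0, 0, 1],
    [-0.29, 0.86, -0.44, 0, 0, 0, 1],
    [-0.29, 0.86, -0.44, 0, 0, 0, 1],
    [0, 0, 0, 0, 0, 0.77, 1],
    [0, 0, 0, 0, 0, 0.77, 1],
    [0, 0, 0, 0, 0, 0.77, 1],
    [0, 0, 0, 0, 0, 0, 1],
  ],
)

```text
time: 6.1
ee_pos: [0.4497, -0.218, 0.2052]
eef_rot: [[0.994, -0.106, -0.001], [-0.106, -0.994, 0.0], [-0.001, 0.0, -1.0]]
force: [-0.2, 0.3, -0.7]
opening: 0.0215
grasp_force: 20.0
```

```bash
python3 - <<'E'
from h import *
im=manip.get_image('wrist'); save('w2.png',im)
s=manip.get_state(); print(s['joint_positions'],s['ee_pos'],np.round(s['eef_rot'],3).tolist(),s['opening'])
hsv=cv2.cvtColor(cv2.medianBlur(im['color'],5),cv2.COLOR_RGB2HSV)
mk=((hsv[...,1]<45)&(hsv[...,2]>200))
mk=cv2.morphologyEx(mk.astype(np.uint8),cv2.MORPH_OPEN,np.ones((11,11)))
p,h,i=fitL(im,(.554,-.145),.016,mask=mk); print('S',np.round(p,4),h,round(i,3))
E
```

```text
[ 0.54926014  0.33740091 -0.22752698  1.95041316  0.0985192   0.86484679
 -1.40318423] [ 0.44975623 -0.21790582  0.20528243] [[0.995, -0.102, -0.001], [-0.102, -0.995, 0.0], [-0.001, 0.0, -1.0]] 0.021712646413334213
S [ 0.5725 -0.1664  1.4399] -1 0.585
```

View pics/w2.png

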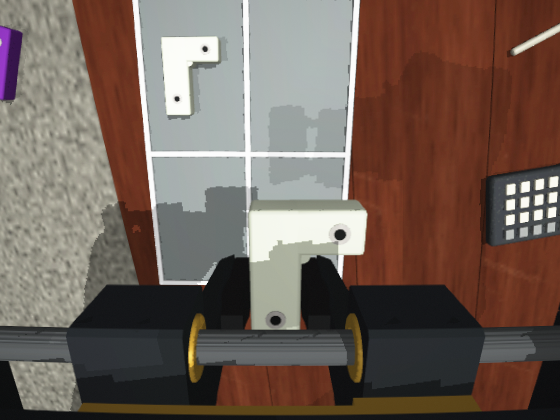

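```bash
cat >> h.py <<'E'
def wmask(im,V=200,k=0):
    hsv=cv2.cvtColor(cv2.medianBlur(im['color'],5),cv2.COLOR_RGB2HSV); mk=((hsv[...,1]<45)&(hsv[...,2]>V)).astype(np.uint8)
    return cv2.morphologyEx(mk,cv2.MORPH_OPEN,np.ones((k,k))) if k else mk
E
python3 - <<'E'
from h import *
im=manip.get_image('wrist')
print(np.round(onz(im,[[247,154],[150,154.5],[350,154.5],[161,282]],.019),4).tolist())
print('sample corners',np.round(onz(im,[[162,38],[218,37],[167,115],[191,114],[219,62]],.034),4).tolist())
print('hand',np.round(onz(im,[[250,202],[365,201],[365,253]],.218),4).tolist())
mk=wmask(im,185,9); mk[:20]=0; mk[130:]=0; mk[:,:155]=0; mk[:,232:]=0
p,h,i=fitL(im,(.554,-.145),.016,mask=mk,hands=(1,)); print('S',np.round(p,4),h,round(i,3))
E
```

```text
[[0.4802, -0.1945, 0.019], [0.4895, -0.1028, 0.019], [0.4699, -0.2912, 0.019], [0.3551, -0.0863, 0.019]]
sample corners [[0.5858, -0.1375, 0.034], [0.5813, -0.184, 0.034], [0.5237, -0.1303, 0.034], [0.5222, -0.1515, 0.034], [0.5618, -0.182, 0.034]]
hand [[0.4889, -0.2121, 0.218], [0.4847, -0.2574, 0.218], [0.4621, -0.2569, 0.218]]
S [ 0.555 -0.144 -0.109] 1 0.835
```

Request:
servo_tool(
  increments=[
    [0.77, 0.09, 0.3, 0, 0, 0, 1],
    [0.77, 0.09, 0.3, 0, 0, 0, 1],
    [0.77, 0.09, 0.4, 0, 0, 0, 1],
    [0, 0, 1, 0, 0, 0, 1],
    [0, 0, 1, 0, 0, 0, 1],
    [0, 0, 1, 0, 0, 0, 1],
    [0, 0, 0.4, 0, 0, 0, 1],
    [0, 0, 0.1, 0, 0, 0, 1],
    [0, 0, 0, 0, 0, 0, 1],
  ],
)

```text
time: 7.1
ee_pos: [0.5414, -0.2387, 0.0262]
eef_rot: [[0.995, -0.104, 0.001], [-0.104, -0.995, -0.0], [0.001, 0.0, -1.0]]
force: [-0.5, -0.0, 0.1]
opening: 0.0218
grasp_force: 20.0
```

Request:
servo_tool(
  increments=[
    [-0.02, 0, 0.06, 0, 0, 0, 1],
    [0, 0, 0.05, 0, 0, 0, 1],
    [0, 0, 0.02, 0, 0, 0, 1],
    [0, 0, 0, 0, 0, 0, 0.42],
    [0, 0, 0, 0, 0, 0, 0.3],
    [0, 0, 0, 0, 0, 0, 0.2],
  ],
)

```text
time: 7.7
ee_pos: [0.5402, -0.2385, 0.0205]
eef_rot: [[0.994, -0.105, 0.0], [-0.105, -0.994, -0.0], [0.0, 0.0, -1.0]]
force: [-0.3, 0.3, 0.1]
opening: 0.0349
grasp_force: 0.0
```

Request:
servo_tool(
  increments=[
    [0, 0, -0.5, 0, 0, 0, 0.1],
    [0, 0, -1, 0, 0, 0, 0],
    [-0.4, 0, -1, 0, 0, 0, -0.3],
    [-0.6, 0, -1, 0, 0, 0, -0.6],
    [-0.6, 0, -1, 0, 0, 0, -1],
    [0, 0, 0, 0, 0, 0, -1],
  ],
)

```text
time: 8.3
ee_pos: [0.4765, -0.2332, 0.2054]
eef_rot: [[0.994, -0.107, 0.006], [-0.107, -0.994, -0.004], [0.006, 0.003, -1.0]]
force: [0.6, -0.1, -0.2]
opening: 0.0739
grasp_force: 0.0
```

```bash
cat > lk.py <<'E'
from h import *
import sys
# usage: lk.py x y z0 hand V k  [halfwidth px box]
a=sys.argv; xy=(float(a[1]),float(a[2])); z0=float(a[3]); hands=(1,-1) if a[4]=='0' else (int(a[4]),)
V=int(a[5]);k=int(a[6]); r=float(a[7]) if len(a)>7 else .045
im=manip.get_image('wrist'); mk=wmask(im,V,k)
c=proj(im,[xy[0]+.005,xy[1]-.01,z0+.018])[0]; px=abs(proj(im,[xy[0]+.005+r,xy[1]-.01,z0+.018])[0]-c).max()
b=np.zeros_like(mk); b[max(0,int(c[1]-px)):int(c[1]+px),max(0,int(c[0]-px)):int(c[0]+px)]=1
p,h,i=fitL(im,xy,z0,mask=mk*b,hands=hands); print(np.round(p,4),h,round(i,3),'px',c)
s=manip.get_state(); R=np.array(s['eef_rot']); print(np.round(s['ee_pos'],4),'az x',np.arctan2(R[1,0],R[0,0]),np.round(s['joint_positions'],2))
E
python3 lk.py .545 -.2385 .016 1 185 9; python3 lk.py .555 -.144 .016 1 185 9
```

```text
[ 0.5441 -0.2394 -0.1164] 1 0.925 px [282.86737863 104.03659129]
[ 0.4768 -0.2326  0.2031] az x -0.10625568749371492 [ 0.55  0.39 -0.23  1.88  0.11  0.88 -1.41]
[ 0.5544 -0.1442 -0.1182] 1 0.827 px [173.83909829 104.45322449]
[ 0.4766 -0.2321  0.2014] az x -0.10560334305442176 [ 0.55  0.39 -0.23  1.88  0.11  0.88 -1.41]
```

Request:
servo_tool(
  increments=[
    [-0.165, -0.953, 0, 0, 0, 0, -1],
    [-0.165, -0.953, 0, 0, 0, 0, -1],
    [-0.165, -0.953, 0, 0, 0, 0, -1],
    [-0.165, -0.953, 0, 0, 0, 0, -1],
    [-0.165, -0.953, 0, 0, 0, 0, -1],
    [-0.165, -0.953, 0, 0, 0, 0, -1],
    [-0.165, -0.953, 0, 0, 0, 0, -1],
    [-0.165, -0.953, 0, 0, 0, 0, -1],
    [-0.165, -0.953, 0, 0, 0, 0, -1],
    [-0.165, -0.953, 0, 0, 0, 0, -1],
    [-0.165, -0.953, 0, 0, 0, 0, -1],
    [-0.165, -0.953, 0, 0, 0, 0, -1],
    [-0.165, -0.953, 0, 0, 0, -1, -1],
    [0.03, -0.96, 0, 0, 0, -1, -1],
    [0.15, -0.94, 0, 0, 0, -1, -1],
  ],
)

```text
time: 9.9
ee_pos: [0.4404, 0.3484, 0.1986]
eef_rot: [[0.939, 0.344, -0.002], [0.344, -0.939, -0.001], [-0.002, -0.0, -1.0]]
force: [0.2, -0.1, -0.3]
opening: 0.088
grasp_force: 0.0
```

Request:
servo_tool(
  increments=[
    [0, 0, 0, 0, 0, -1, -1],
    [0, 0, 0, 0, 0, -1, -1],
    [0, 0, 0, 0, 0, -1, -1],
    [0, 0, 0, 0, 0, -1, -1],
    [0, 0, 0, 0, 0, -1, -1],
    [0, 0, 0, 0, 0, -1, -1],
    [0, 0, 0, 0, 0, -1, -1],
    [0, 0, 0, 0, 0, -1, -1],
    [0, 0, 0, 0, 0, -1, -1],
    [0, 0, 0, 0, 0, -1, -1],
    [0, 0, 0, 0, 0, -1, -1],
    [0, 0, 0, 0, 0, -1, -1],
    [0, 0, 0, 0, 0, -1, -1],
    [0, 0, 0, 0, 0, -1, -1],
    [0, 0, 0, 0, 0, -1, -1],
    [0, 0, 0, 0, 0, -1, -1],
    [0, 0, 0, 0, 0, -0.4, -1],
    [0, 0, 0, 0, 0, 0, -1],
  ],
)

```text
time: 11.7
ee_pos: [0.4405, 0.3467, 0.1987]
eef_rot: [[-0.944, 0.33, -0.003], [0.33, 0.944, 0.0], [0.003, -0.001, -1.0]]
force: [0.7, -0.1, -0.5]
opening: 0.088
grasp_force: 0.0
```

```bash
python3 lk.py .435 .346 0 1 200 5 .06;python3 lk.py .435 .346 0 1 185 9 .06
```

```text
[ 0.4394  0.3451 -0.3284] 1 0.851 px [264.45718178 188.1852349 ]
[0.4406 0.3468 0.199 ] az x 2.803506606331432 [ 0.01  0.69 -1.08  1.77  0.67  1.11 -0.07]
[ 0.4398  0.3446 -0.3302] 1 0.769 px [264.42224816 187.96967899]
[0.4407 0.3467 0.1993] az x 2.8031804167756382 [ 0.01  0.69 -1.08  1.77  0.67  1.11 -0.07]
```

Request:
servo_tool(
  increments=[
    [0.09, 0, 0.97, 0, 0, 0, -0.6],
    [0, 0, 0.97, 0, 0, 0, -0.3],
    [0, 0, 0.97, 0, 0, 0, -0.1],
    [0, 0, 0.97, 0, 0, 0, -0.1],
    [0, 0, 0.98, 0, 0, 0, -0.1],
    [0, 0, 0, 0, 0, 0, 1],
    [0, 0, 0, 0, 0, 0, 1],
    [0, 0, 0, 0, 0, 0, 1],
    [0, 0, 0, 0, 0, 0, 1],
  ],
)

```text
time: 12.7
ee_pos: [0.4379, 0.3478, 0.0063]
eef_rot: [[-0.944, 0.331, 0.0], [0.331, 0.944, 0.0], [-0.0, 0.0, -1.0]]
force: [0.3, 0.2, 0.0]
opening: 0.0219
grasp_force: 20.0
```

Request:
servo_tool(
  increments=[
    [0, 0, -0.5, 0, 0, 0, 1],
    [0, 0, -1, 0, 0, 0, 1],
    [-0.288, -0.948, -0.2, 0, 0, 0, 1],
    [-0.288, -0.948, -0.2, 0, 0, 0, 1],
    [-0.288, -0.948, -0.2, 0, 0, 0, 1],
    [-0.288, -0.948, -0.2, 0, 0, 0, 1],
    [-0.288, -0.948, -0.2, 0, 0, 0, 1],
    [-0.288, -0.948, -0.2, 0, 0, 0, 1],
    [-0.288, -0.948, -0.2, 0, 0, 0, 1],
    [-0.288, -0.948, -0.2, 0, 0, 0, 1],
    [-0.288, -0.948, -0.2, 0, 0, 0, 1],
    [-0.288, -0.948, -0.2, 0, 0, 0, 1],
    [-0.288, -0.948, -0.2, 0, 0, 0, 1],
    [-0.288, -0.948, -0.2, 0, 0, 0, 1],
    [0, 0, 0, 0, 0, -0.78, 1],
    [0, 0, 0, 0, 0, -0.77, 1],
    [0, 0, 0, 0, 0, 0, 1],
  ],
)

```text
time: 14.4
ee_pos: [0.4175, -0.1278, 0.1621]
eef_rot: [[-0.995, 0.104, 0.0], [0.104, 0.995, -0.0], [-0.0, -0.0, -1.0]]
force: [-0.2, 0.7, -0.9]
opening: 0.0217
grasp_force: 20.0
```

```bash
python3 - <<'E'
from h import *
im=manip.get_image('wrist'); save('w3.png',im)
s=manip.get_state(); print(s['joint_positions'],s['ee_pos'],np.round(s['eef_rot'],3).tolist(),s['opening'])
E
```

```text
[ 1.14205756  0.59640433 -1.19647231  2.09899352  0.70781366  0.93429542
  1.00782402] [ 0.41763353 -0.12745227  0.16206338] [[-0.994, 0.107, 0.0], [0.107, 0.994, -0.0], [-0.0, -0.0, -1.0]] 0.021625720120080752
```

View pics/w3.png

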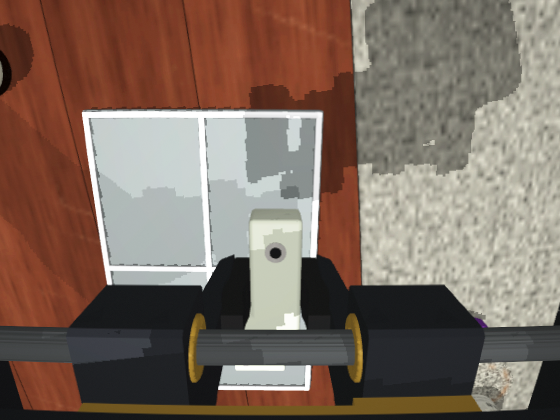

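```bash
python3 - <<'E'
from h import *
im=manip.get_image('wrist')
p=onz(im,[[276,219],[276,253],[276,209]],.174); t=np.array(manip.get_state()['ee_pos']); a=-.105
print(np.round(((p-t)[:,:2])@[np.cos(a),np.sin(a)],4),np.round(((p-t)[:,:2])@[-np.sin(a),np.cos(a)],4))
q=onz(im,[[276,209]],.156); print(((q-t)[:,:2])@[np.cos(a),np.sin(a)])
print(np.round(onz(im,[[202,114],[208,268],[318,114]],.019),4).tolist())
E
```

```text
[-0.0311 -0.0161 -0.0353] [0.0001 0.0001 0.0001]
[-0.02974139]
[[0.3453, -0.1783, 0.019], [0.4795, -0.1955, 0.019], [0.3552, -0.0865, 0.019]]
```

Request:
servo_tool(
  increments=[
    [0.03, 0, 1, 0, 0, 0, 1],
    [0, 0, 1, 0, 0, 0, 1],
    [0, 0, 1, 0, 0, 0, 1],
    [0, 0, 0.35, 0, 0, 0, 1],
    [0, 0, 0.08, 0, 0, 0, 1],
    [0, 0, 0.04, 0, 0, 0, 1],
    [0, 0, 0.02, 0, 0, 0, 1],
    [0, 0, 0, 0, 0, 0, 1],
  ],
)

```text
time: 15.3
ee_pos: [0.4173, -0.1275, 0.0232]
eef_rot: [[-0.994, 0.105, 0.002], [0.105, 0.994, -0.001], [-0.002, -0.001, -1.0]]
force: [-0.9, 0.1, -2.0]
opening: 0.0215
grasp_force: 20.0
```

Request:
servo_tool(
  increments=[
    [0, 0, 0.03, 0, 0, 0, 1],
    [0, 0, 0, 0, 0, 0, 0.42],
    [0, 0, 0, 0, 0, 0, 0.3],
    [0, 0, 0, 0, 0, 0, 0.2],
    [0, 0, -0.5, 0, 0, 0, 0.1],
    [0, 0, -1, 0, 0, 0, 0],
    [-0.4, 0, -1, 0, 0, 0, -0.3],
    [-0.8, 0, -1, 0, 0, 0, -0.6],
    [-0.8, 0, -1, 0, 0, 0, -1],
    [0, 0, 0, 0, 0, 0, -1],
  ],
)

```text
time: 16.3
ee_pos: [0.5009, -0.1354, 0.2044]
eef_rot: [[-0.994, 0.105, 0.011], [0.105, 0.994, -0.0], [-0.011, 0.001, -1.0]]
force: [0.5, 0.2, -0.9]
opening: 0.0737
grasp_force: 0.0
```

```bash
python3 lk.py .4176 -.1272 .016 1 185 9; python3 lk.py .4176 -.1272 .016 1 205 5;
```

```text
[ 0.4088 -0.1683  3.029 ] 1 0.378 px [263.34941515  97.0284672 ]
[ 0.4974 -0.1354  0.2013] az x 3.0365379040839233 [ 1.03  0.64 -1.16  1.89  0.68  1.07  1.06]
[ 0.4185 -0.1279 -0.1087] 1 0.879 px [263.87161217 102.4735175 ]
[ 0.4949 -0.1354  0.1994] az x 3.0370874449976775 [ 1.03  0.64 -1.16  1.89  0.68  1.07  1.06]
```

Request:
servo_tool(
  increments=[
    [-0.116, 0.97, 0, 0, 0, 0, -1],
    [-0.116, 0.97, 0, 0, 0, 0, -1],
    [-0.116, 0.97, 0, 0, 0, 0, -1],
    [-0.116, 0.97, 0, 0, 0, 0, -1],
    [-0.116, 0.97, 0, 0, 0, 0, -1],
    [-0.116, 0.97, 0, 0, 0, 0, -1],
    [-0.116, 0.97, 0, 0, 0, 0, -1],
    [-0.116, 0.97, 0, 0, 0, 0, -1],
    [-0.116, 0.97, 0, 0, 0, 0, -1],
    [-0.116, 0.97, 0, 0, 0, 0, -1],
    [0, 0, 0, 0, 0, 0.98, -1],
    [0, 0, 0, 0, 0, 0.98, -1],
    [0, 0, 0, 0, 0, 0.98, -1],
    [0, 0, 0, 0, 0, 0.98, -1],
    [0, 0, 0, 0, 0, 0.98, -1],
    [0, 0, 0, 0, 0, 0.98, -1],
    [0, 0, 0, 0, 0, 0.98, -1],
    [0, 0, 0, 0, 0, 0.98, -1],
    [0, 0, 0, 0, 0, 0.98, -1],
    [0, 0, 0, 0, 0, 0, -1],
  ],
)

```text
time: 18.4
ee_pos: [0.5797, 0.2444, 0.1973]
eef_rot: [[-0.142, 0.99, -0.003], [0.99, 0.142, -0.003], [-0.002, -0.003, -1.0]]
force: [-0.8, 0.7, 0.5]
opening: 0.0882
grasp_force: 0.0
```

```bash
python3 lk.py .564 .225 0 -1 205 5 .06;python3 lk.py .564 .225 0 -1 185 9 .06
python3 - <<'E'
from h import *
im=manip.get_image('wrist'); save('w4.png',im)
E
```

```text
[0.5629 0.2095 0.1463] -1 0.814 px [260.51227006 212.06477024]
[0.5799 0.2446 0.1975] az x 1.71779131874032 [ 0.04  0.67 -0.76  1.6   0.5   1.08 -0.71]
[0.5632 0.2099 0.1473] -1 0.72 px [260.0829123  212.10521707]
[0.5801 0.2448 0.1978] az x 1.7184774939723184 [ 0.04  0.67 -0.76  1.6   0.5   1.08 -0.71]
```

View pics/w4.png

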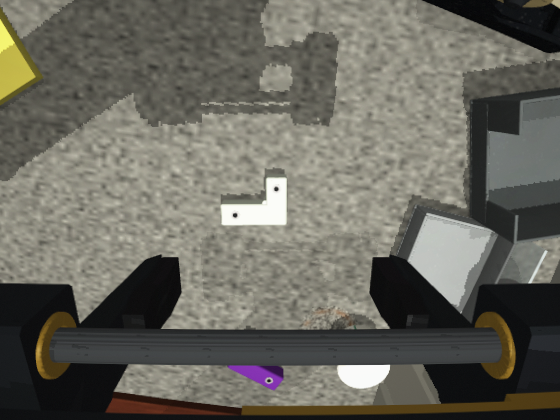

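Request:
servo_tool(
  increments=[
    [-0.04, 0.045, 0, 0, 0, 0, -0.4],
    [0, 0, 0, 0, -0.88, 0, -0.2],
    [0, 0, 0, 0, -0.87, 0, -0.1],
    [0.248, 0, 0.928, 0, 0, 0, -0.1],
    [0.248, 0, 0.928, 0, 0, 0, -0.1],
    [0.248, 0, 0.928, 0, 0, 0, -0.1],
    [0.248, 0, 0.928, 0, 0, 0, -0.1],
    [0.17, 0, 0.65, 0, 0, 0, -0.1],
    [0, 0, 0, 0, 0, 0, -0.1],
  ],
  grip_force=30,
)

```text
time: 19.45
ee_pos: [0.5808, 0.242, 0.0146]
eef_rot: [[-0.141, 0.99, 0.031], [0.955, 0.144, -0.26], [-0.262, -0.007, -0.965]]
force: [-1.0, -0.5, 0.3]
opening: 0.0484
grasp_force: 0.0
```

```bash
python3 - <<'E'
from h import *
im=manip.get_image('wrist'); save('w5.png',im)
s=manip.get_state(); print(s['joint_positions'],s['ee_pos'],np.round(s['eef_rot'],3).tolist(),s['opening'])
E
```

```text
[-0.2308288   0.92300762 -0.54305312  1.59416955  0.80241458  1.01734425
 -1.00780239] [0.58214455 0.24312351 0.01711184] [[-0.14, 0.99, 0.034], [0.955, 0.144, -0.258], [-0.261, -0.004, -0.965]] 0.04841382199617326
```

View pics/w5.png

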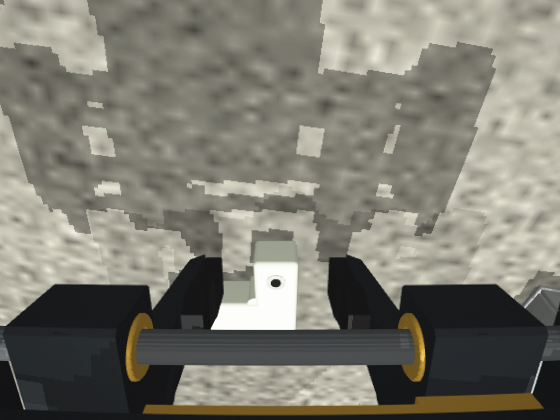

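```bash
python3 - <<'E'
from h import *
im=manip.get_image('wrist'); t=np.array(manip.get_state()['ee_pos']); print(t)
p=onz(im,[[276,262],[276,283]],.018)
print(((p-t)[:,:2])@[-.144,.99],((p-t)[:,:2])@[.99,.144])
E
```

```text
[0.58333817 0.24401848 0.01889115]
[ 0.00693298 -0.00595859] [-0.00095717 -0.00093589]
```

Request:
servo_tool(
  increments=[
    [0.06, 0, 0.29, 0, 0, 0, -0.1],
    [0, 0, 0, 0, 0, 0, 0.3],
    [0, 0, 0, 0, 0, 0, 1],
    [0, 0, 0, 0, 0, 0, 1],
    [0, 0, 0, 0, 0, 0, 1],
    [0, 0, 0, 0, 0, 0, 1],
  ],
)

```text
time: 20.15
ee_pos: [0.5836, 0.2434, 0.0074]
eef_rot: [[-0.138, 0.99, 0.038], [0.956, 0.143, -0.257], [-0.259, 0.001, -0.966]]
force: [0.1, 0.6, 3.4]
opening: 0.0198
grasp_force: 29.9
```

Request:
servo_tool(
  increments=[
    [-0.216, 0, -0.805, 0, 0, 0, 1],
    [-0.216, 0, -0.805, 0, 0, 0, 1],
    [-0.216, 0, -0.805, 0, 0, 0, 1],
    [0, 0, 0, 0.251, 0, 0.938, 1],
    [0, 0, 0, 0.251, 0, 0.938, 1],
    [0, 0, 0, 0.251, 0, 0.938, 1],
    [0, 0, 0, 0.251, 0, 0.938, 1],
    [0, 0, 0, 0.251, 0, 0.938, 1],
    [0, 0, 0, 0.251, 0, 0.938, 1],
    [0, 0, 0, 0.251, 0, 0.938, 1],
    [0, 0, 0, 0.251, 0, 0.938, 1],
    [0, 0, 0, 0.251, 0, 0.938, 1],
    [0, 0, 0, 0, 0.95, 0, 1],
    [0, 0, 0, 0, 0.95, 0, 1],
    [0, 0, 0, 0, 0.95, 0, 1],
    [0, 0, 0, 0, 0.95, 0, 1],
    [0, 0, 0, 0, 0.95, 0, 1],
  ],
)

```text
time: 21.85
ee_pos: [0.5868, 0.2374, 0.1068]
eef_rot: [[0.854, 0.383, 0.353], [0.362, -0.924, 0.127], [0.374, 0.02, -0.927]]
force: [1.6, -1.1, -0.9]
opening: 0.0196
grasp_force: 29.8
```

Request:
servo_tool(
  increments=[
    [0, 0, 0, 0, 0.95, 0, 1],
    [0, 0, 0, 0, 0.95, 0, 1],
    [0, 0, 0, 0, 0.95, 0, 1],
    [0, 0, 0, 0, 0.95, 0, 1],
    [0, 0, 0, 0, 0.95, 0, 1],
    [0, 0, 0, 0, 0.97, 0, 1],
    [0, 0, 0, 0, 0, 0, 1],
    [0, 0, 0, 0, 0, 0, 1],
  ],
)

```text
time: 22.65
ee_pos: [0.6755, 0.2171, 0.2687]
eef_rot: [[0.639, 0.456, 0.619], [0.317, -0.89, 0.328], [0.701, -0.014, -0.713]]
force: [-0.4, -0.2, -1.3]
opening: 0.0199
grasp_force: 29.8
```

```bash
python3 - <<'E'
from h import *
s=manip.get_state(); print(np.round(s['joint_positions'],3),s['ee_pos'],np.round(s['eef_rot'],3).tolist(),s['opening'])
im=manip.get_image('scene'); save('s2.png',{'color':cv2.resize(im['color'][130:340,120:400],(800,600))})
E
```

```text
[ 0.329  0.471 -0.806  1.988  1.452  0.192 -2.757] [0.67548018 0.21712429 0.26867292] [[0.639, 0.456, 0.619], [0.317, -0.89, 0.328], [0.701, -0.014, -0.713]] 0.01988537187527656
```

View pics/s2.png

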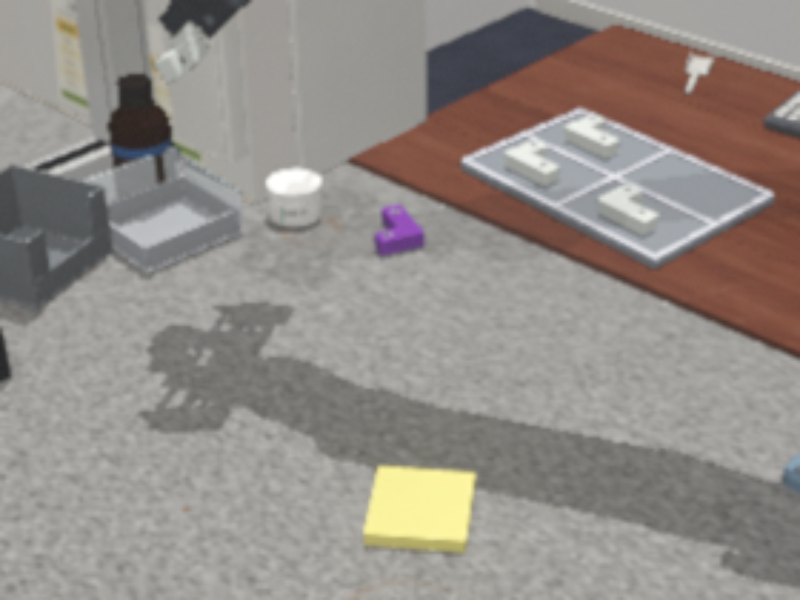

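```bash
cat > kin.py <<'E'
from h import *
import itertools
from scipy.spatial.transform import Rotation as Ro
from scipy.optimize import least_squares
def Z(a): return Ro.from_euler('z',a).as_matrix()
def Y(a): return Ro.from_euler('y',a).as_matrix()
def dn(a): return np.array([[np.cos(a),np.sin(a),0],[np.sin(a),-np.cos(a),0],[0,0,-1.]])
Q=np.array([[1.061,.536,-.004,1.538,.003,1.067,-.071],[.02508676,.33649656,-.32863172,1.98263612,.14258818,.84667578,-1.74849171],[.54926,.3374,-.22753,1.95042,.09852,.86485,-1.40318],[1.14206,.59640,-1.19647,2.09899,.70781,.93430,1.00782],[-.23083,.92301,-.54305,1.59417,.80241,1.01734,-1.00780],[.329,.471,-.806,1.988,1.452,.192,-2.757]])
P=np.array([[.2788,-.5865,.2378],[.48039,.07587,.19809],[.44976,-.21791,.20528],[.41763,-.12745,.16206],[.58214,.24312,.01711],[.67548,.21712,.26867]])
RR=[np.array([[.903,.429,-.001],[.429,-.903,.001],[0,-.002,-1]]),dn(.2035),dn(-.102),dn(3.0344),np.array([[-.14,.99,.034],[.955,.144,-.258],[-.261,-.004,-.965]]),np.array([[.639,.456,.619],[.317,-.89,.328],[.701,-.014,-.713]])]
def frames(q,s,o):
    R=[np.eye(3)]
    for i in range(7):
        R.append(R[-1]@(Z(s[i]*q[i]+o[i]) if i%2==0 else Y(s[i]*q[i]+o[i])))
    return R
def rres(o2,s):
    o=np.zeros(7);o[0],o[6]=o2
    return np.concatenate([Ro.from_matrix(frames(q,s,o)[-1]@r.T).as_rotvec() for q,r in zip(Q,RR)])
def fitk():
    best=None
    for a,b,c,d in itertools.product((1,-1),repeat=4):
        s=[a,1,b,1,c,1,d]
        for g,k in itertools.product((0,1.57,3.14,-1.57),repeat=2):
            r=least_squares(rres,[g,k],args=(s,))
            if best is None or r.cost<best[0]: best=(r.cost,s,r.x)
    o=np.zeros(7);o[0],o[6]=best[2]; s=best[1]
    A=np.vstack([np.hstack(frames(q,s,o)) for q in Q]); 
    lam=2e-3; x=np.linalg.lstsq(np.vstack([A,lam*np.eye(24)]),np.r_[P.ravel(),np.zeros(24)],rcond=None)[0]
    return best[0],s,o,x,np.abs(A@x-P.ravel()).max()
lo=np.array([-2.7,-.37,-1.27,.24,-1.31,.19,-2.76])+.03; hi=np.array([2.7,2.16,1.26,2.4,4.45,1.91,2.76])-.03
def fk(q,K): R=frames(q,K[1],K[2]); return np.hstack(R)@K[3],R[-1]
def ik(p,R,K,q0,n=1,rng=np.random.default_rng(0)):
    best=None
    def f(q):
        a,b=fk(q,K); return np.r_[(a-p)*5,Ro.from_matrix(b@R.T).as_rotvec(),1e-4*(q-q0)]
    for j in range(n):
        st=np.clip(q0 if j==0 else rng.uniform(lo,hi),lo+1e-3,hi-1e-3)
        r=least_squares(f,st,bounds=(lo,hi)); e=np.abs(r.fun[:6]).max()
        if best is None or e<best[0]: best=(e,r.x)
        if best[0]<2e-3: break
    return best
E
python3 - <<'E'
from kin import *
K=fitk(); print(K[0],K[1],np.round(K[2],3),K[4]); print(np.round(K[3].reshape(8,3),3))
np.save('K.npy',np.array(K,dtype=object))
E
```

```text
7.0532211241078955e-06 [-1, 1, -1, 1, -1, 1, -1] [0.    0.    0.    0.    0.    0.    1.571] 8.897220031423014e-05
[[-0.     0.001  0.174]
 [-0.011 -0.014  0.174]
 [ 0.019 -0.014  0.25 ]
 [-0.007 -0.004  0.25 ]
 [-0.006 -0.004  0.225]
 [-0.001 -0.004  0.225]
 [ 0.004 -0.004  0.162]
 [-0.002  0.001  0.162]]
```

```bash
cat >> kin.py <<'E'
def Rt(alpha,sig,lean):
    """tool down, x=sig*d (azimuth alpha), body leaning toward d by lean deg"""
    d=np.array([np.cos(alpha),np.sin(alpha),0]); z=np.array([0,0,1.])
    R=np.c_[sig*d,np.cross(-z,sig*d),-z]
    return Ro.from_rotvec(np.radians(lean)*np.cross(z,d)).as_matrix()@R
E
cat > plan.py <<'E'
from kin import *
K=np.load('K.npy',allow_pickle=True)
q0=np.array([-.23,.92,-.54,1.59,.8,1.02,-1.0])
res=[]
for (x,y) in((.50,.15),(.54,.2),(.47,.22)):
  for al in np.arange(0,360,30):
    a=np.radians(al); row=[]
    for nm,sig,lean,z in(('s75',1,-75,.041),('s65',1,-65,.041),('d45+',1,45,.04),('d45-',-1,45,.04),('d60+',1,60,.04),('f45+',1,-45,.01),('f45-',-1,-45,.01),('f30+',1,-30,.01),('f30-',-1,-30,.01)):
        e,q=ik(np.array([x,y,z]),Rt(a,sig,lean),K,q0,4); row.append((nm,e,q))
    print(x,y,al,' '.join(n if e<4e-3 else '.' for n,e,q in row),flush=True)
E
timeout 500 python3 plan.py
```

```text
0.5 0.15 0 . . d45+ d45- d60+ . . f30+ f30-
0.5 0.15 30 . . d45+ d45- d60+ . . f30+ f30-
0.5 0.15 60 s75 . d45+ d45- d60+ f45+ f45- f30+ f30-
0.5 0.15 90 s75 s65 d45+ d45- d60+ f45+ f45- f30+ f30-
0.5 0.15 120 s75 s65 d45+ d45- d60+ f45+ f45- f30+ f30-
0.5 0.15 150 s75 s65 d45+ d45- d60+ f45+ f45- f30+ f30-
0.5 0.15 180 . . . . . f45+ f45- f30+ f30-
0.5 0.15 210 . . . . . f45+ f45- f30+ f30-
0.5 0.15 240 s75 s65 d45+ d45- d60+ f45+ f45- f30+ f30-
0.5 0.15 270 s75 s65 d45+ d45- . f45+ f45- f30+ f30-
0.5 0.15 300 s75 s65 d45+ d45- d60+ f45+ f45- f30+ f30-
0.5 0.15 330 s75 s65 d45+ d45- d60+ f45+ f45- f30+ f30-
0.54 0.2 0 s75 s65 d45+ d45- . f45+ f45- . f30-
0.54 0.2 30 s75 . d45+ d45- . f45+ f45- . f30-
0.54 0.2 60 s75 s65 d45+ d45- d60+ f45+ f45- f30+ f30-
0.54 0.2 90 s75 s65 d45+ d45- d60+ f45+ f45- f30+ f30-
0.54 0.2 120 s75 s65 d45+ d45- d60+ f45+ f45- f30+ f30-
0.54 0.2 150 s75 s65 d45+ d45- d60+ f45+ f45- f30+ f30-
0.54 0.2 180 . . d45+ d45- d60+ f45+ f45- f30+ f30-
0.54 0.2 210 . . d45+ d45- . f45+ f45- f30+ f30-
0.54 0.2 240 . s65 d45+ d45- d60+ f45+ f45- f30+ f30-
0.54 0.2 270 s75 s65 d45+ d45- d60+ f45+ f45- f30+ f30-
0.54 0.2 300 s75 . d45+ d45- d60+ . f45- f30+ f30-
0.54 0.2 330 s75 s65 d45+ d45- d60+ f45+ f45- f30+ f30-
0.47 0.22 0 . . d45+ d45- d60+ f45+ f45- f30+ f30-
0.47 0.22 30 . . d45+ d45- d60+ . . f30+ f30-
0.47 0.22 60 s75 s65 d45+ d45- d60+ f45+ f45- f30+ f30-
0.47 0.22 90 s75 s65 d45+ d45- d60+ f45+ f45- f30+ f30-
0.47 0.22 120 s75 s65 d45+ d45- d60+ f45+ f45- f30+ f30-
0.47 0.22 150 s75 s65 d45+ d45- d60+ f45+ f45- f30+ f30-
0.47 0.22 180 . s65 . . . f45+ f45- f30+ f30-
0.47 0.22 210 . . . . . f45+ f45- f30+ f30-
0.47 0.22 240 . s65 d45+ d45- d60+ f45+ f45- f30+ f30-
0.47 0.22 270 s75 s65 d45+ d45- . f45+ f45- f30+ f30-
0.47 0.22 300 s75 s65 d45+ d45- d60+ f45+ f45- f30+ f30-
0.47 0.22 330 s75 s65 d45+ d45- d60+ f45+ f45- f30+ f30-
```

```bash
cat > plan2.py <<'E'
from kin import *
K=np.load('K.npy',allow_pickle=True)
qs=np.array([-.23083,.92301,-.54305,1.59417,.80241,1.01734,-1.00780])
def run(x,y,al,sig,leans,z,q,v=0):
    mg=9;st=0;err=0
    for L in leans:
        e,qn=ik(np.array([x,y,z]),Rt(np.radians(al),sig,L),K,q); st=max(st,np.abs(qn-q).max()); err=max(err,e); q=qn; mg=min(mg,np.min(np.r_[q-lo,hi-q]))
    return q,round(err,4),round(st,2),round(mg,2)
for (x,y) in((.50,.18),(.54,.2),(.54,.14)):
  for al in(75,90,105,120,135):
    q,*a=run(x,y,al,1,[15],.1,qs); q1,*b=run(x,y,al,1,range(15,-76,-5),.1,q); 
    out=[]
    for sig in(1,-1):
        for s in range(3 if sig==-1 else 1):
            qq=q.copy()
            if sig==-1: qq[6]+=np.pi
            q2,*c=run(x,y,al,sig,range(15,46,5),.06,qq); q3,*d=run(x,y,al,sig,range(45,-46,-5),.06,q2); out.append((sig,c,d,np.round(q2,1).tolist())); break
    print(x,y,al,a,b,np.round(q1,2),out)
E
python3 plan2.py
```

```text
0.5 0.18 75 [np.float64(0.0), np.float64(0.26), np.float64(0.58)] [np.float64(0.0), np.float64(0.18), np.float64(0.0)] [ 1.16  1.58 -1.24  2.07  0.16  0.37  0.12] [(1, [np.float64(0.0), np.float64(0.09), np.float64(0.38)], [np.float64(0.0), np.float64(0.1), np.float64(0.0)], [-0.5, 1.0, -0.4, 1.5, 0.7, 1.5, -1.4]), (-1, [np.float64(0.0), np.float64(0.09), np.float64(0.38)], [np.float64(0.0), np.float64(0.1), np.float64(0.01)], [-0.5, 1.0, -0.4, 1.5, 0.7, 1.5, 1.8])]
0.5 0.18 90 [np.float64(0.0), np.float64(0.25), np.float64(0.53)] [np.float64(0.0), np.float64(0.11), np.float64(0.0)] [ 1.05  1.55 -1.24  1.87  0.11  0.71  0.19] [(1, [np.float64(0.0), np.float64(0.08), np.float64(0.46)], [np.float64(0.0), np.float64(0.1), np.float64(0.08)], [-0.5, 0.9, -0.4, 1.6, 0.8, 1.4, -1.3]), (-1, [np.float64(0.0), np.float64(0.08), np.float64(0.47)], [np.float64(0.0), np.float64(0.12), np.float64(0.0)], [-0.5, 0.9, -0.4, 1.6, 0.8, 1.4, 1.8])]
0.5 0.18 105 [np.float64(0.0), np.float64(0.3), np.float64(0.46)] [np.float64(0.0), np.float64(0.08), np.float64(0.0)] [ 0.91  1.54 -1.24  1.67  0.12  1.02  
[... 5321 characters left out ...]
64(0.1), np.float64(0.14)], [-0.4, 0.8, -0.4, 1.9, 1.2, 1.2, -1.2]), (-1, [np.float64(0.0), np.float64(0.1), np.float64(0.29)], [np.float64(0.2587), np.float64(0.19), np.float64(0.0)], [-0.4, 0.8, -0.4, 1.9, 1.2, 1.2, 2.0])]
0.54 0.14 135 [np.float64(0.0), np.float64(0.55), np.float64(0.41)] [np.float64(0.0), np.float64(0.12), np.float64(0.16)] [ 0.53  1.49 -1.08  1.14  0.05  1.7   0.46] [(1, [np.float64(0.0), np.float64(0.13), np.float64(0.3)], [np.float64(0.0), np.float64(0.13), np.float64(0.18)], [-0.4, 0.8, -0.4, 2.1, 1.5, 1.1, -1.2]), (-1, [np.float64(0.0), np.float64(0.13), np.float64(0.1)], [np.float64(0.3692), np.float64(0.3), np.float64(0.0)], [-0.4, 0.8, -0.4, 2.1, 1.4, 1.1, 2.0])]
```

Request:
servo_tool(
  increments=[
    [0, 0, 0, 0, -0.99, 0, 1],
    [0, 0, 0, 0, -0.99, 0, 1],
    [0, 0, 0, 0, -0.99, 0, 1],
    [0, 0, 0, 0, -0.99, 0, 1],
    [0, 0, 0, 0, -0.99, 0, 1],
    [0, 0, 0, 0, -0.99, 0, 1],
    [0, 0, 0, 0, -0.99, 0, 1],
    [0, 0, 0, -0.26, 0, -0.96, 1],
    [0, 0, 0, -0.26, 0, -0.96, 1],
    [0, 0, 0, -0.26, 0, -0.96, 1],
    [0, 0, 0, -0.26, 0, -0.96, 1],
    [0, 0, 0, -0.26, 0, -0.96, 1],
    [0, 0, 0, -0.26, 0, -0.96, 1],
    [0, 0, 0, -0.26, 0, -0.96, 1],
    [0, 0, 0, -0.26, 0, -0.96, 1],
    [0, 0, 0, -0.26, 0, -0.96, 1],
    [0, 0, 0, 0, 0, 0, 1],
  ],
)

```text
time: 24.4
ee_pos: [0.6871, 0.2118, 0.2689]
eef_rot: [[-0.16, 0.953, 0.257], [0.96, 0.211, -0.186], [-0.231, 0.217, -0.948]]
force: [-0.4, -0.1, -1.1]
opening: 0.0198
grasp_force: 29.9
```

```bash
cat > to.py <<'E'
# to.py x y z alpha sig lean : increments (units) in present tool frame
from kin import *
import sys
a=list(map(float,sys.argv[1:])); s=manip.get_state(); R=np.array(s['eef_rot']); p=np.array(s['ee_pos'])
T=Rt(np.radians(a[3]),a[4],a[5])
print('p',np.round(p,4),'q',np.round(s['joint_positions'],2),'f',np.round(s['force'],1),'op',round(s['opening'],4))
print('shift',np.round(R.T@(np.array(a[:3])-p)/.04,2),'turn',np.round(Ro.from_matrix(R.T@T).as_rotvec()/.15,2))
print('shift in target axes',np.round(T.T@(np.array(a[:3])-p)/.04,2))
E
python3 to.py .5 .18 .13 105 1 15
```

```text
p [0.6871 0.2118 0.2689] q [ 0.14  0.78 -1.06  1.45  1.02  1.34 -0.86] f [-0.4 -0.1 -1.1] op 0.0198
shift [ 0.79 -5.38  2.24] turn [ 1.34 -0.12 -0.64]
shift in target axes [ 1.33 -4.72  3.24]
```

Request:
servo_tool(
  increments=[
    [0, 0, 0, 0.67, -0.06, -0.32, 1],
    [0, 0, 0, 0.67, -0.06, -0.32, 1],
    [0.22, -0.79, 0.54, 0, 0, 0, 1],
    [0.22, -0.79, 0.54, 0, 0, 0, 1],
    [0.22, -0.79, 0.54, 0, 0, 0, 1],
    [0.22, -0.79, 0.54, 0, 0, 0, 1],
    [0.22, -0.79, 0.54, 0, 0, 0, 1],
    [0.22, -0.79, 0.54, 0, 0, 0, 1],
    [0, 0, 0, 0, 0.95, 0, 1],
    [0, 0, 0, 0, 0.95, 0, 1],
    [0, 0, 0, 0, 0.95, 0, 1],
    [0, 0, 0, 0, 0.95, 0, 1],
    [0, 0, 0, 0, 0.95, 0, 1],
    [0, 0, 0, 0, 0, 0, 1],
  ],
)

```text
time: 25.8
ee_pos: [0.5031, 0.1741, 0.1276]
eef_rot: [[-0.214, 0.971, -0.11], [0.873, 0.241, 0.424], [0.438, -0.005, -0.899]]
force: [-1.0, -0.1, -0.7]
opening: 0.0193
grasp_force: 29.8
```

```bash
python3 to.py .5 .18 .1 105 1 -75; python3 to.py .5 .18 .13 105 1 -25.8
```

```text
p [0.5031 0.1741 0.1276] q [ 0.69  0.98 -1.24  1.88  0.6   0.87 -0.48] f [-1.  -0.1 -0.7] op 0.0193
shift [-0.16 -0.04  0.69] turn [ 0.08  5.7  -0.11]
shift in target axes [-0.63 -0.04  0.34]
p [0.5031 0.1741 0.1276] q [ 0.69  0.98 -1.24  1.88  0.6   0.87 -0.48] f [-1.  -0.1 -0.7] op 0.0193
shift [ 0.17 -0.04  0.02] turn [ 0.03 -0.02 -0.13]
shift in target axes [ 0.17 -0.04  0.02]
```

Request:
servo_tool(
  increments=[
    [0, 0, 0, 0, 0.95, 0, 1],
    [0, 0, 0, 0, 0.95, 0, 1],
    [0, 0, 0, 0, 0.95, 0, 1],
    [0, 0, 0, 0, 0.95, 0, 1],
    [0, 0, 0, 0, 0.95, 0, 1],
    [0, 0, 0, 0, 0.95, 0, 1],
    [0, 0, 0, 0, 0, 0, 1],
  ],
)

```text
time: 26.5
ee_pos: [0.5005, 0.1791, 0.1252]
eef_rot: [[-0.056, 0.968, -0.246], [0.251, 0.252, 0.934], [0.966, -0.01, -0.257]]
force: [-1.0, 0.0, -1.3]
opening: 0.0197
grasp_force: 29.8
```

```bash
python3 to.py .5 .18 .05 105 1 -75; python3 -c "
from h import *
print(np.round(manip.get_state()['eef_rot'],3))"
```

```text
p [0.5005 0.1791 0.1252] q [ 0.92  1.52 -1.24  1.71  0.09  1.01  0.23] f [-1.   0.  -1.3] op 0.0197
shift [-1.81  0.01  0.51] turn [ 0.03 -0.01 -0.07]
shift in target axes [-1.81 -0.01  0.51]
[[-0.056  0.968 -0.246]
 [ 0.251  0.252  0.934]
 [ 0.966 -0.01  -0.257]]
```

Request:
servo_tool(
  increments=[
    [-0.9, 0, 0.24, 0, 0, 0, 1],
    [-0.9, 0, 0.24, 0, 0, 0, 1],
    [-0.1, 0, 0.03, 0, 0, 0, 1],
    [0, 0, 0, 0, 0, 0, 1],
    [0, 0, 0, 0, 0, 0, 1],
  ],
)

```text
time: 27.0
ee_pos: [0.503, 0.1784, 0.0552]
eef_rot: [[-0.071, 0.968, -0.242], [0.253, 0.252, 0.934], [0.965, 0.005, -0.262]]
force: [0.3, -0.6, -0.6]
opening: 0.0194
grasp_force: 29.8
```

Request:
servo_tool(
  increments=[
    [-0.04, 0, 0.01, 0, 0, 0, 1],
    [-0.04, 0, 0.01, 0, 0, 0, 1],
    [0, 0, 0, 0, 0, 0, 1],
  ],
)

```text
time: 27.3
ee_pos: [0.5027, 0.1773, 0.0494]
eef_rot: [[-0.068, 0.968, -0.24], [0.252, 0.25, 0.935], [0.965, 0.003, -0.261]]
force: [-0.1, -0.6, -1.2]
opening: 0.0193
grasp_force: 29.8
```

Request:
servo_tool(
  increments=[
    [0, 0, 0, 0, 0, 0, 1],
    [0, 0, 0, 0, 0, 0, 1],
  ],
)

```text
time: 27.5
ee_pos: [0.5026, 0.1775, 0.0492]
eef_rot: [[-0.068, 0.968, -0.24], [0.251, 0.25, 0.935], [0.966, 0.003, -0.26]]
force: [-0.5, -0.4, -0.8]
opening: 0.0199
grasp_force: 29.8
```

Request:
servo_tool(
  increments=[
    [-0.06, 0, 0.02, 0, 0, 0, 1],
    [-0.06, 0, 0.02, 0, 0, 0, 1],
    [-0.04, 0, 0.01, 0, 0, 0, 1],
    [0, 0, 0, 0, 0, 0, 1],
  ],
)

```text
time: 27.9
ee_pos: [0.5024, 0.1778, 0.042]
eef_rot: [[-0.068, 0.968, -0.241], [0.251, 0.25, 0.935], [0.966, 0.003, -0.26]]
force: [-0.5, 0.1, -0.9]
opening: 0.0195
grasp_force: 29.8
```

Request:
servo_tool(
  increments=[
    [-0.03, 0, 0.01, 0, 0, 0, 1],
    [-0.02, 0, 0.01, 0, 0, 0, 1],
    [0, 0, 0, 0, 0, 0, 1],
  ],
)

```text
time: 28.2
ee_pos: [0.5024, 0.1781, 0.0402]
eef_rot: [[-0.068, 0.968, -0.241], [0.251, 0.25, 0.935], [0.965, 0.003, -0.26]]
force: [0.2, -0.3, -1.4]
opening: 0.0198
grasp_force: 29.8
```

Request:
servo_tool(
  increments=[
    [-0.03, 0, 0.01, 0, 0, 0, 1],
    [0, 0, 0, 0, 0, 0, 1],
  ],
)

```text
time: 28.4
ee_pos: [0.5025, 0.1782, 0.0396]
eef_rot: [[-0.068, 0.968, -0.241], [0.25, 0.25, 0.935], [0.966, 0.003, -0.26]]
force: [-0.7, -0.6, 1.6]
opening: 0.0193
grasp_force: 29.9
```

Request:
servo_tool(
  increments=[
    [-0.03, 0, 0.01, 0, 0, 0, 1],
    [0, 0, 0, 0, 0, 0, 1],
  ],
)

```text
time: 28.6
ee_pos: [0.5024, 0.1785, 0.0396]
eef_rot: [[-0.068, 0.968, -0.241], [0.249, 0.251, 0.936], [0.966, 0.004, -0.258]]
force: [0.4, -2.3, 6.4]
opening: 0.0197
grasp_force: 29.9
```

Request:
servo_tool(
  increments=[
    [0, 0, 0, 0, 0, 0, 0.45],
    [0, 0, 0, 0, 0, 0, 0.2],
    [0, 0, 0, 0, 0, 0, 0.1],
    [0, 0, -0.4, 0, 0, 0, 0],
    [0, 0, -0.9, 0, 0, 0, 0],
    [0, 0, -1, 0, 0, 0, 0],
    [0.3, 0, -0.9, 0, 0, 0, 0],
    [0, 0, 0, 0, 0, 0, 0],
  ],
)

```text
time: 29.4
ee_pos: [0.5363, 0.057, 0.0843]
eef_rot: [[-0.07, 0.97, -0.232], [0.255, 0.242, 0.936], [0.965, 0.006, -0.264]]
force: [1.8, -0.8, 0.3]
opening: 0.0439
grasp_force: 0.0
```

```bash
python3 - <<'E'
from h import *
im=manip.get_image('wrist'); sc=manip.get_image('scene')
a=cv2.resize(im['color'],(480,360)); u=proj(sc,[.503,.177,.02])[0].astype(int); b=cv2.resize(sc['color'][u[1]-45:u[1]+45,u[0]-40:u[0]+40],(320,360),interpolation=cv2.INTER_CUBIC)
save('w6.png',{'color':np.hstack([a,b])})
E
python3 to.py .5 .18 .15 104.5 1 -75
```

```text
p [0.5327 0.0611 0.0826] q [ 0.99  1.55 -1.18  1.5   0.11  1.25  0.34] f [-0.   1.1 -0.7] op 0.0442
shift [ 2.43 -0.05  2.53] turn [0.01 0.02 0.02]
shift in target axes [ 2.43 -0.05  2.54]
```

View pics/w6.png

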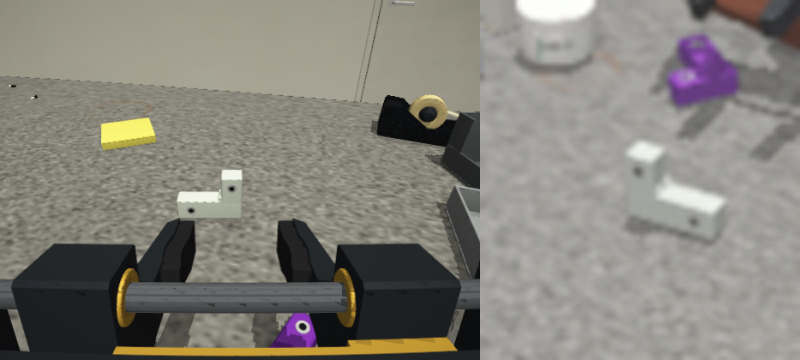

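```bash
python3 - <<'E'
from h import *
im=manip.get_image('wrist'); mk=wmask(im,190,0)
u=proj(im,[[.5028,.177,.048],[.5148,.1708,0],[.4530,.1547,0],[.4954,.1658,.048],[.5148,.1708,.048]]); print('pred toe,botR,botL,toeL,toeR',np.round(u,1).tolist())
n,l,st,c=cv2.connectedComponentsWithStats(mk); x,y=u[0]
i=[k for k in range(1,n) if abs(c[k]-[x-15,y+25]).max()<40 and st[k,4]>300]
print([(st[k].tolist(),np.round(c[k],1).tolist()) for k in i])
E
python3 to.py .5032 .1756 .034 104.5 1 45
```

```text
pred toe,botR,botL,toeL,toeR [[275.0, 204.8], [286.6, 258.4], [211.6, 258.3], [262.1, 210.9], [287.9, 210.9]]
[([210, 225, 52, 14, 675], [235.7, 231.4])]
p [0.5318 0.0621 0.0822] q [ 0.99  1.55 -1.18  1.5   0.11  1.25  0.34] f [-0.7 -0.5 -0.4] op 0.0441
shift [-0.4   0.02  3.14] turn [ 2.000e-02 -1.395e+01  1.000e-02]
shift in target axes [ 2.92  0.02 -1.22]
```

Request:
servo_tool(
  increments=[
    [0.95, 0, -0.25, 0, 0, 0, 0],
    [0.95, 0, -0.25, 0, 0, 0, 0],
    [0.95, 0, -0.25, 0, -0.93, 0, 0],
    [0, 0, 0, 0, -0.93, 0, 0],
    [0, 0, 0, 0, -0.93, 0, 0],
    [0, 0, 0, 0, -0.93, 0, 0],
    [0, 0, 0, 0, -0.93, 0, 0],
    [0, 0, 0, 0, -0.93, 0, 0],
    [0, 0, 0, 0, -0.93, 0, 0],
    [0, 0, 0, 0, -0.93, 0, 0],
    [0, 0, 0, 0, -0.93, 0, 0],
    [0, 0, 0, 0, -0.93, 0, 0],
    [0, 0, 0, 0, -0.93, 0, 0],
    [0, 0, 0, 0, -0.93, 0, 0],
    [0, 0, 0, 0, -0.93, 0, 0],
    [0, 0, 0, 0, -0.93, 0, 0],
    [0, 0, 0, 0, -0.93, 0, 0],
    [0, 0, 0, 0, 0, 0, 0],
  ],
)

```text
time: 31.35
ee_pos: [0.5291, 0.0665, 0.1971]
eef_rot: [[-0.187, 0.966, 0.181], [0.682, 0.26, -0.683], [-0.707, -0.004, -0.707]]
force: [0.2, 1.1, -0.2]
opening: 0.044
grasp_force: 0.0
```

```bash
python3 to.py .482 .255 .114 104.5 1 45
```

```text
p [0.5291 0.0665 0.1971] q [-0.17  0.65 -0.62  1.87  1.03  1.44 -1.05] f [ 0.2  1.1 -0.2] op 0.044
shift [ 4.9   0.1  -1.96] turn [ 0.03 -0.    0.07]
shift in target axes [ 4.9   0.04 -1.97]
```

Request:
servo_tool(
  increments=[
    [0.82, 0.01, -0.33, 0, 0, 0.03, 0],
    [0.82, 0.01, -0.33, 0, 0, 0.03, 0],
    [0.82, 0.01, -0.33, 0, 0, 0, 0],
    [0.82, 0.01, -0.33, 0, 0, 0, 0],
    [0.82, 0.01, -0.33, 0, 0, 0, 0],
    [0.82, 0.01, -0.33, 0, 0, 0, 0],
    [0, 0, 0, 0, 0, 0, 0],
    [0, 0, 0, 0, 0, 0, 0],
  ],
)

```text
time: 32.15
ee_pos: [0.4869, 0.2513, 0.117]
eef_rot: [[-0.168, 0.97, 0.177], [0.688, 0.244, -0.683], [-0.706, 0.007, -0.708]]
force: [-0.7, 0.1, 0.3]
opening: 0.0442
grasp_force: 0.0
```

```bash
python3 to.py .5032 .1756 .034 104.5 1 45; python3 - <<'E'
from h import *
im=manip.get_image('wrist'); mk=wmask(im,190,5); d=np.array([-.25,.968]);l=np.array([.968,.25]);c0=np.array([.5028,.177])
pt=lambda a,b,z:[*(c0+a*l+b*d),z]
q=[pt(a,b,z) for z in(.048,) for a in(-.01,.01) for b in(-.009,.009)]; u=proj(im,q); print(np.round(u,1).tolist())
print('leg end',np.round(proj(im,[pt(-.054,.009,.022),pt(-.054,-.009,.022),pt(.01,.009,0),pt(-.054,.009,0)]),1).tolist())
n,lb,st,c=cv2.connectedComponentsWithStats(mk); m=u.mean(0)
print([(st[k].tolist(),np.round(c[k],1).tolist()) for k in range(1,n) if abs(c[k]-m).max()<90 and st[k,4]>200])
im2=im['color'];g=cv2.cvtColor(im2,cv2.COLOR_RGB2GRAY)
x0,y0=int(m[0])-75,int(m[1])-45
print('\n'.join(''.join('#' if v>225 else '+' if v>200 else '.' for v in r[::2]) for r in g[y0:y0+100:4,x0:x0+150]),x0,y0)
E
```

```text
p [0.4869 0.2513 0.117 ] q [-0.48  0.9  -0.64  1.64  0.97  1.57 -1.28] f [-0.7  0.1  0.3] op 0.0442
shift [ 0.09 -0.08  2.83] turn [ 0.   -0.01 -0.07]
shift in target axes [ 0.1  -0.08  2.83]
[[258.0, 219.8], [256.7, 208.8], [284.2, 219.6], [284.6, 208.5]]
leg end [[199.1, 178.9], [203.5, 191.2], [283.3, 154.4], [201.7, 155.3]]
[([201, 179, 54, 13, 677], [227.6, 185.0]), ([257, 208, 27, 15, 353], [269.9, 214.4])]
...........................................................................
........................................................++.......++........
..............................................................++++.........
...##########################..............................................
....#########################++............................................
....+#########################.............................................
..............................#............................................
...........................................................................
...........................................................................
[... 524 characters left out ...]
........
...........................................................................
...........................................................................
...........................................................................
...........................................................................
...........................................................................
...........................................................................
...........................................................................
...........................................................................
........................................................................... 195 169
```

Request:
servo_tool(
  increments=[
    [0.09, -0.08, 0.8, 0, 0, 0, 0],
    [0, 0, 0.9, 0, 0, 0, 0],
    [0, 0, 0.8, 0, 0, 0, 0],
    [0, 0, 0.3, 0, 0, 0, 0],
    [0, 0, 0, 0, 0, 0, 0],
  ],
)

```text
time: 32.7
ee_pos: [0.5036, 0.1743, 0.0357]
eef_rot: [[-0.164, 0.971, 0.176], [0.687, 0.241, -0.686], [-0.708, 0.008, -0.706]]
force: [0.6, 1.9, -0.5]
opening: 0.0438
grasp_force: 0.0
```

```bash
python3 to.py .5032 .1756 .034 104.5 1 45
```

```text
p [0.5036 0.1743 0.0357] q [-0.4   0.98 -0.57  1.75  1.09  1.42 -1.35] f [ 0.6  1.9 -0.5] op 0.0438
shift [ 0.05 -0.    0.  ] turn [-0.01  0.01 -0.09]
shift in target axes [ 0.05 -0.    0.  ]
```

Close, lift, and turn the bracket onto its other face.

Request:
servo_tool(
  increments=[
    [0.05, 0, 0, 0, 0, 0, 0.4],
    [0, 0, 0, 0, 0, 0, 1],
    [0, 0, 0, 0, 0, 0, 1],
    [0, 0, 0, 0, 0, 0, 1],
    [0, 0, 0, 0, 0, 0, 1],
  ],
)

```text
time: 33.2
ee_pos: [0.5031, 0.1797, 0.035]
eef_rot: [[-0.166, 0.97, 0.18], [0.688, 0.245, -0.683], [-0.706, 0.011, -0.708]]
force: [-1.7, 3.3, 5.7]
opening: 0.0196
grasp_force: 30.0
```

Request:
servo_tool(
  increments=[
    [-0.4, 0, -0.4, 0, 0, 0, 1],
    [-0.6, 0, -0.6, 0, 0, 0, 1],
    [-0.4, 0, -0.4, 0, 0.95, 0, 1],
    [0, 0, 0, 0, 0.95, 0, 1],
    [0, 0, 0, 0, 0.95, 0, 1],
    [0, 0, 0, 0, 0.95, 0, 1],
    [0, 0, 0, 0, 0.95, 0, 1],
    [0, 0, 0, 0, 0.95, 0, 1],
    [0, 0, 0, 0, 0.95, 0, 1],
    [0, 0, 0, 0, 0.95, 0, 1],
    [0, 0, 0, 0, 0.95, 0, 1],
    [0, 0, 0, 0, 0.95, 0, 1],
    [0, 0, 0, 0, 0.95, 0, 1],
    [0, 0, 0, 0, 0, 0, 1],
    [0, 0, 0, 0, 0, 0, 1],
  ],
)

```text
time: 34.7
ee_pos: [0.5019, 0.1784, 0.1131]
eef_rot: [[-0.178, 0.97, -0.166], [0.688, 0.243, 0.684], [0.704, 0.008, -0.71]]
force: [0.6, 1.0, 0.1]
opening: 0.0195
grasp_force: 30.0
```

```bash
python3 to.py .5032 .1756 .0095 104.5 1 -45
```

```text
p [0.5019 0.1784 0.1131] q [ 0.81  1.17 -1.23  1.85  0.39  0.82 -0.14] f [0.6 1.  0.1] op 0.0195
shift [-1.88 -0.01  1.79] turn [0.07 0.03 0.  ]
shift in target axes [-1.89  0.01  1.78]
```

Request:
servo_tool(
  increments=[
    [-0.6, 0, 0.6, 0, 0, 0, 1],
    [-0.6, 0, 0.6, 0, 0, 0, 1],
    [-0.4, 0, 0.4, 0, 0, 0, 1],
    [-0.1, 0, 0.1, 0, 0, 0, 1],
    [0, 0, 0, 0, 0, 0, 1],
    [0, 0, 0, 0, 0, 0, 1],
  ],
)

```text
time: 35.3
ee_pos: [0.5039, 0.1791, 0.0194]
eef_rot: [[-0.183, 0.969, -0.164], [0.687, 0.245, 0.684], [0.704, 0.012, -0.71]]
force: [-0.7, 0.1, 0.0]
opening: 0.0196
grasp_force: 30.0
```

Request:
servo_tool(
  increments=[
    [-0.03, 0, 0.03, 0, 0, 0, 1],
    [0, 0, 0, 0, 0, 0, 1],
  ],
)

```text
time: 35.5
ee_pos: [0.5036, 0.1783, 0.0164]
eef_rot: [[-0.18, 0.97, -0.165], [0.687, 0.244, 0.685], [0.704, 0.011, -0.71]]
force: [0.2, -0.1, -1.6]
opening: 0.0196
grasp_force: 30.0
```

Request:
servo_tool(
  increments=[
    [-0.04, 0, 0.04, 0, 0, 0, 1],
    [-0.02, 0, 0.02, 0, 0, 0, 1],
    [0, 0, 0, 0, 0, 0, 1],
  ],
)

```text
time: 35.8
ee_pos: [0.5034, 0.1784, 0.0127]
eef_rot: [[-0.179, 0.97, -0.165], [0.686, 0.243, 0.686], [0.705, 0.01, -0.709]]
force: [-0.7, -2.4, 3.5]
opening: 0.0193
grasp_force: 30.0
```

Request:
servo_tool(
  increments=[
    [-0.02, 0, 0.02, 0, 0, 0, 1],
    [0, 0, 0, 0, 0, 0, 1],
  ],
)

```text
time: 36.0
ee_pos: [0.5036, 0.179, 0.0126]
eef_rot: [[-0.18, 0.97, -0.165], [0.685, 0.244, 0.687], [0.706, 0.011, -0.708]]
force: [-1.0, -3.9, 8.8]
opening: 0.0194
grasp_force: 30.0
```

Request:
servo_tool(
  increments=[
    [0, 0, 0, 0, 0, 0, 0.4],
    [0, 0, 0, 0, 0, 0, 0.2],
    [0, 0, 0, 0, 0, 0, 0],
    [0, 0, -0.5, 0, 0, 0, 0],
    [0, 0, -1, 0, 0, 0, -0.3],
    [0, 0, -1, 0, 0, 0, -0.5],
    [0.7, 0, -0.7, 0, 0, 0, -0.5],
    [0.7, 0, -0.7, 0, -0.9, 0, -0.5],
    [0, 0, -0.7, 0, -0.9, 0, -0.5],
    [0, 0, 0, 0, -0.9, 0, -0.5],
    [0, 0, 0, 0, -0.9, 0, -0.5],
    [0, 0, 0, 0, -0.9, 0, -0.5],
    [0, 0, 0, 0, -0.75, 0, -0.5],
    [0, 0, 0, 0, 0, 0, -0.5],
  ],
)

```text
time: 37.4
ee_pos: [0.5218, 0.0981, 0.185]
eef_rot: [[-0.253, 0.967, 0.013], [0.968, 0.253, -0.003], [-0.007, 0.012, -1.0]]
force: [-0.1, 0.3, 0.4]
opening: 0.0662
grasp_force: 0.0
```

```bash
python3 lk.py .476 .197 0 0 205 5 .06;python3 lk.py .476 .197 0 0 185 9 .06
python3 - <<'E'
from h import *
im=manip.get_image('top')
p,h,i=fitL(im,(.476,.197),0); print('top',np.round(p,4),h,i)
E
python3 to.py .476 .2 .18 14.5 1 0
```

```text
[0.476  0.1953 0.2511] 1 0.745 px [252.39544953  74.60373054]
[0.5222 0.0956 0.184 ] az x 1.8224371241193646 [ 0.48  0.61 -1.    1.87  0.62  1.   -0.54]
[0.5013 0.181  1.8322] -1 0.722 px [252.49553376  71.8855981 ]
[0.5226 0.0935 0.1833] az x 1.8185236107002647 [ 0.48  0.61 -1.    1.87  0.62  1.   -0.54]
top [0.4765 0.1997 0.2962] 1 0.7102756892230576
p [0.5229 0.0922 0.1828] q [ 0.48  0.61 -1.    1.87  0.62  1.   -0.54] f [ 0.9 -0.1 -0.7] op 0.0661
shift [ 2.9  -0.48  0.06] turn [ 0.06 -0.02 10.42]
shift in target axes [-0.46 -2.9   0.07]
```

Request:
servo_tool(
  increments=[
    [0.95, -0.17, 0, 0, 0, 0.94, -0.1],
    [0.95, 0, 0, 0, 0, 0, -0.1],
    [0.95, -0.3, 0, 0, 0, 0, -0.1],
    [0, 0, 0, 0, 0, 0.95, -0.1],
    [0, 0, 0, 0, 0, 0.95, -0.1],
    [0, 0, 0, 0, 0, 0.95, -0.1],
    [0, 0, 0, 0, 0, 0.95, -0.1],
    [0, 0, 0, 0, 0, 0.95, -0.1],
    [0, 0, 0, 0, 0, 0.95, -0.1],
    [0, 0, 0, 0, 0, 0.95, -0.1],
    [0, 0, 0, 0, 0, 0.95, -0.1],
    [0, 0, 0, 0, 0, 0.95, -0.1],
    [0, 0, 0, 0, 0, 0.95, -0.1],
    [0, 0, 0, 0, 0, 0, -0.1],
  ],
)

```text
time: 38.95
ee_pos: [0.4879, 0.2008, 0.1818]
eef_rot: [[0.97, 0.243, 0.008], [0.243, -0.97, -0.002], [0.007, 0.004, -1.0]]
force: [0.2, 0.4, 0.1]
opening: 0.0482
grasp_force: 0.0
```

```bash
python3 lk.py .476 .198 0 1 205 5 .06;python3 lk.py .476 .198 0 1 170 0 .06
python3 to.py .475 .1975 .005 14.4 1 0
```

```text
[0.473  0.1954 0.2482] 1 0.544 px [286.00083022 200.34146289]
[0.4877 0.2011 0.182 ] az x 0.25062116635081555 [ 0.02  0.48 -0.64  1.89  0.37  0.89 -2.12]
[0.4731 0.1949 0.2782] 1 0.869 px [286.24912001 200.35374562]
[0.4876 0.2015 0.1821] az x 0.25211481303729627 [ 0.02  0.48 -0.64  1.89  0.37  0.89 -2.12]
p [0.4876 0.2015 0.1821] q [ 0.02  0.48 -0.64  1.89  0.37  0.89 -2.12] f [-0.5  0.2 -0.1] op 0.0485
shift [-0.36 -0.    4.42] turn [ 0.03 -0.05  0.01]
shift in target axes [-0.33  0.02  4.43]
```

Request:
servo_tool(
  increments=[
    [-0.35, 0.04, 0.9, 0.03, -0.05, 0.01, -0.1],
    [0, 0, 0.95, 0, 0, 0, -0.1],
    [0, 0, 0.95, 0, 0, 0, -0.1],
    [0, 0, 0.95, 0, 0, 0, -0.1],
    [0, 0, 0.67, 0, 0, 0, -0.1],
    [0, 0, 0, 0, 0, 0, -0.1],
    [0, 0, 0, 0, 0, 0, 1],
    [0, 0, 0, 0, 0, 0, 1],
    [0, 0, 0, 0, 0, 0, 1],
    [0, 0, 0, 0, 0, 0, 1],
  ],
  grip_force=20,
)

```text
time: 40.05
ee_pos: [0.4753, 0.1977, 0.007]
eef_rot: [[0.969, 0.247, 0.004], [0.247, -0.969, 0.0], [0.004, 0.001, -1.0]]
force: [-0.7, -1.2, 5.2]
opening: 0.0219
grasp_force: 20.0
```

```bash
python3 to.py .4067 -.2232 .13 -6.05 1 0
```

```text
p [0.4753 0.1977 0.007 ] q [-0.13  0.74 -0.46  1.99  0.61  0.55 -2.33] f [-0.7 -1.2  5.2] op 0.0219
shift [-4.25  9.78 -3.08] turn [ 0.   -0.02  2.37]
shift in target axes [-0.6  10.65 -3.08]
```

Request:
servo_tool(
  increments=[
    [0, 0, -0.5, 0, 0, 0, 1],
    [0, 0, -1, 0, 0, 0, 1],
    [-0.386, 0.889, -0.16, 0, 0, 0, 1],
    [-0.386, 0.889, -0.16, 0, 0, 0, 1],
    [-0.386, 0.889, -0.16, 0, 0, 0, 1],
    [-0.386, 0.889, -0.16, 0, 0, 0, 1],
    [-0.386, 0.889, -0.16, 0, 0, 0, 1],
    [-0.386, 0.889, -0.16, 0, 0, 0, 1],
    [-0.386, 0.889, -0.16, 0, 0, 0, 1],
    [-0.386, 0.889, -0.16, 0, 0, 0, 1],
    [-0.386, 0.889, -0.16, 0, 0, 0, 1],
    [-0.386, 0.889, -0.16, 0, 0, 0, 1],
    [-0.386, 0.889, -0.16, 0, 0, 0, 1],
    [0, 0, 0, 0, 0, 0.79, 1],
    [0, 0, 0, 0, 0, 0.79, 1],
    [0, 0, 0, 0, 0, 0.79, 1],
    [0, 0, 0, 0, 0, 0, 1],
  ],
)

```text
time: 41.75
ee_pos: [0.4063, -0.2233, 0.1367]
eef_rot: [[0.994, -0.107, 0.002], [-0.107, -0.994, -0.001], [0.002, 0.001, -1.0]]
force: [-0.2, -0.2, -0.4]
opening: 0.0219
grasp_force: 20.0
```

```bash
python3 to.py .4067 -.2232 .024 -6.05 1 0
python3 - <<'E'
from h import *
im=manip.get_image('wrist'); s=manip.get_state(); t=np.array(s['ee_pos']); z=t[2]-.007+.018; a=-.105
mk=wmask(im,170,5); c=proj(im,[[*(t[:2]+np.array([.033*np.cos(a)+.0*np.sin(a),.033*np.sin(a)])),z]])[0]; print('pred heel mid',c)
g=cv2.cvtColor(im['color'],cv2.COLOR_RGB2GRAY)
# predicted heel-outer, toe corners for mid offset +1mm
f=lambda x,y:[t[0]+(x+.001)*np.cos(a)-y*np.sin(a),t[1]+(x+.001)*np.sin(a)+y*np.cos(a),z]
print(np.round(proj(im,[f(.032,.011),f(.032,-.037),f(.012,-.037)]),1).tolist())
x,y=np.where(mk.T[235:385,150:300]); 
for col in(265,300,340): print(col,np.where(mk[150:330,col])[0][[0,-1]]+150, [int(v) for v in g[180:240:4,col]])
E
```

```text
p [ 0.4063 -0.2233  0.1367] q [ 0.84  0.43 -0.53  2.08  0.33  0.71 -1.57] f [-0.2 -0.2 -0.4] op 0.0219
shift [ 0.   -0.01  2.82] turn [ 0.   -0.02 -0.01]
shift in target axes [ 0.01 -0.    2.82]
pred heel mid [274.40871568 213.23430081]
[[247.3, 213.3], [365.5, 213.1], [361.9, 258.1]]
265 [216 257] [138, 137, 137, 137, 80, 80, 93, 122, 127, 212, 236, 237, 237, 237, 236]
300 [216 243] [138, 138, 138, 138, 137, 137, 130, 121, 124, 194, 238, 239, 238, 238, 237]
340 [216 259] [139, 138, 139, 138, 138, 138, 134, 121, 126, 208, 239, 239, 223, 209, 26]
```

Request:
servo_tool(
  increments=[
    [0.02, 0, 0.9, 0, 0, 0, 1],
    [0, 0, 0.9, 0, 0, 0, 1],
    [0, 0, 0.7, 0, 0, 0, 1],
    [0, 0, 0.22, 0, 0, 0, 1],
    [0, 0, 0.08, 0, 0, 0, 1],
    [0, 0, 0, 0, 0, 0, 1],
    [0, 0, 0, 0, 0, 0, 1],
  ],
)

```text
time: 42.5
ee_pos: [0.4083, -0.2238, 0.0254]
eef_rot: [[0.994, -0.105, 0.004], [-0.105, -0.994, -0.001], [0.004, 0.001, -1.0]]
force: [0.3, -0.0, -0.7]
opening: 0.0217
grasp_force: 20.0
```

Request:
servo_tool(
  increments=[
    [-0.01, 0, 0.04, 0, 0, 0, 1],
    [0, 0, 0.02, 0, 0, 0, 1],
    [0, 0, 0, 0, 0, 0, 1],
  ],
)

```text
time: 42.8
ee_pos: [0.4076, -0.2237, 0.023]
eef_rot: [[0.994, -0.106, 0.003], [-0.106, -0.994, -0.001], [0.003, 0.001, -1.0]]
force: [-1.7, -0.4, 10.4]
opening: 0.0222
grasp_force: 20.0
```

Request:
servo_tool(
  increments=[
    [0, 0, -0.01, 0, 0, 0, 0.42],
    [0, 0, 0, 0, 0, 0, 0.3],
    [0, 0, 0, 0, 0, 0, 0.2],
    [0, 0, -0.5, 0, 0, 0, 0.1],
    [0, 0, -1, 0, 0, 0, 0],
    [0, 0, -1, 0, 0, 0, -0.3],
    [0, 0, -1, 0, 0, 0, -0.6],
    [0, 0, -1, 0, 0, 0, -1],
    [0, 0, -0.5, 0, 0, 0, -1],
    [0, 0, 0, 0, 0, 0, -1],
    [0, 0, 0, 0, 0, 0, -1],
  ],
)

```text
time: 43.9
ee_pos: [0.4063, -0.2234, 0.222]
eef_rot: [[0.994, -0.106, 0.002], [-0.106, -0.994, -0.001], [0.002, 0.0, -1.0]]
force: [-0.6, -0.4, -0.2]
opening: 0.0876
grasp_force: 0.0
```

```bash
for a in ".4075 -.2233" ".4176 -.1272" ".545 -.2385" ".555 -.143"; do for V in "205 5" "185 9" "215 9"; do python3 lk.py $a .016 0 $V .045|head -1; done; done
python3 - <<'E'
from h import *
im=manip.get_image('top'); sc=manip.get_image('scene')
for n in('jar','pad','bottle'): print(n,[(np.round(d['location'],3).tolist(),round(d['conf'],2)) for d in manip.find_in(n,sc)][:1])
print(manip.get_state()['ee_pos'])
E
```

```text
[ 0.4055 -0.2239 -0.1134] 1 0.788 px [284.50699157 175.72907353]
[ 0.4058 -0.2238 -0.1147] 1 0.77 px [284.94320045 175.13976589]
[ 0.4057 -0.2242 -0.1136] 1 0.59 px [285.21323586 174.92049591]
[ 0.4162 -0.1258 -0.109 ] 1 0.792 px [185.03859527 175.09163554]
[ 0.4165 -0.1271 -0.1072] 1 0.769 px [185.10247215 175.21687978]
[ 0.4164 -0.1263 -0.174 ] 1 0.648 px [185.12569323 175.39587739]
[ 0.5474 -0.2398 -0.0754] 1 0.921 px [287.2386824   17.35059919]
[ 0.5473 -0.2396 -0.094 ] 1 0.925 px [287.12960365  17.66697576]
[ 0.5472 -0.2397 -0.0671] 1 0.882 px [287.01562193  17.93699468]
[ 0.5577 -0.1427 -0.0328] 1 0.807 px [175.71186803  19.09421076]
[ 0.5576 -0.1428 -0.0465] 1 0.82 px [175.67693681  19.26107029]
[ 0.5578 -0.1428 -0.0127] 1 0.734 px [175.64442654  19.3834834 ]
jar [([0.686, 0.077, 0.034], 0.65)]
pad [([0.299, 0.326, 0.011], 0.69)]
bottle [([0.282, -0.337, 0.056], 0.72)]
[ 0.40665883 -0.22327996  0.22231127]
```

```bash
python3 -c "
from h import *
print(manip.hand_in())"
```

```text
the job is handed in; nothing more can be done
None
```

All three stops lie flat in their bays with the sample's hand and heading; each fitted to within about 3 mm of its bay's middle in the last wrist pictures. The mirrored one was flipped, the jar, pad and bottle are unmoved, and the job was handed in at about 45 s of the 72 s.

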